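Reload the tip-box feeder

TASK

Reload the pipette-tip feeder: turn its isolator fully off, take the steel hold-down weight off the spent orange box and park it on the bench, lay the spent box flat in the grey returns tray, stack all the blue-and-white tip boxes (two to four) squarely on the feed plate in one column with their edges flush, and only then set the weight squarely on top and turn the isolator fully back on. The tip boxes are thin-walled, so grip them gently and do not press hard on them; leave everything else on the bench where it is.

Things in the scene. Friction and masses are not known exactly. Their poses are not given: they have to be found in the camera images.
- feed_plate (a point): top centre of the feeder's raised aluminium feed plate, 60 (x) x 108 (y) mm, 60 mm above the bench, 10 mm above the teal deck. The column stands on it, 104 mm sides along its y (either way round). Feeder fixed; its deck reaches 75 mm to -x, 80 mm to each y side; a hump 40 mm higher than the plate begins 82 mm to +x
- isolator (a joint): angle of the isolator's handle: 0 = off (stop), 1.571 = on (stop); it grows clockwise seen from above, about the vertical. It is stiff (about 0.1 N m) and stays where it is left between its two stops; it starts on
- isolator_grip (a point): point on the handle's turning axis, at TCP height for gripping from above. Upright red bar 66 mm long (x of this point, which turns with it), 16 mm wide (y), 36 mm high, on a black disc; bar top 10 mm above this point, foot 26 mm below. White dash on the bar's top, towards its +x end, points to the white dot on the yellow cover when off, to the green dot when on
- isolator_box: fixed grey box with yellow cover, 100 x 100 x 53 mm high, that carries the isolator; origin at the centre of its underside. The handle's axis rises from its centre; the white dot (off) lies towards its +x, the green dot (on) towards its -y
- returns_tray: loose grey open tray (0.8 kg), 150 (x) x 170 (y) mm outside, 30 mm high, walls and floor 5 mm; origin at the centre of its underside. The spent box fits flat in it near its centre with its 104 mm side along the tray's y
- spent: spent tip box, closed, all orange, 56 (x) x 104 (y) x 40 mm high, 0.12 kg; starts on the feed plate, under the weight. Origin at the centre of its underside
- tipbox1: unused tip box, closed: blue lower part, white lid, 56 (its x) x 104 (its y) x 40 mm high, 0.15 to 0.31 kg, smooth thin plastic sides that crack if squeezed hard: grip it by its 56 mm width at 40 N or less a finger (25 N holds it) and do not press down on it. Origin at the centre of its underside. None if absent in this run
- tipbox2: unused tip box, closed: blue lower part, white lid, 56 (its x) x 104 (its y) x 40 mm high, 0.15 to 0.31 kg, smooth thin plastic sides that crack if squeezed hard: grip it by its 56 mm width at 40 N or less a finger (25 N holds it) and do not press down on it. Origin at the centre of its underside. None if absent in this run
- tipbox3: unused tip box, closed: blue lower part, white lid, 56 (its x) x 104 (its y) x 40 mm high, 0.15 to 0.31 kg, smooth thin plastic sides that crack if squeezed hard: grip it by its 56 mm width at 40 N or less a finger (25 N holds it) and do not press down on it. Origin at the centre of its underside. None if absent in this run
- tipbox4: unused tip box, closed: blue lower part, white lid, 56 (its x) x 104 (its y) x 40 mm high, 0.15 to 0.31 kg, smooth thin plastic sides that crack if squeezed hard: grip it by its 56 mm width at 40 N or less a finger (25 N holds it) and do not press down on it. Origin at the centre of its underside. None if absent in this run
- weight: steel hold-down weight, 0.4 kg: plate 56 (x) x 104 (y) x 10 mm with a black upright grip bar on its middle, 18 (x) x 64 (y) mm, 40 mm high above the plate (50 mm in all). Origin at the centre of its underside; starts on top of the spent box; parked on the clear bench between feeder and robot (0.18 m to -x of the feed plate's centre); at the end flat on the column, 104 mm side along the boxes'
- reagent_jar: small amber glass jar with a white cap, 40 mm diameter, 65 mm high; a bystander, leave it alone. Origin at the centre of its underside
- steel_canister: small plain steel can, 42 mm diameter, 60 mm high; a bystander, leave it alone. Origin at the centre of its underside
- wash_bottle: white bottle with a red cap, 64 mm diameter, 150 mm high; a bystander, leave it alone. Origin at the centre of its underside
- beaker: open glass beaker, 70 mm diameter, 85 mm high; a bystander, leave it alone. Origin at the centre of its underside
- tube_rack: blue rack with four capped tubes, 60 x 110 mm, 90 mm high; a bystander, leave it alone. Origin at the centre of its underside
There are look-alikes about, which are no part of the job. Leave any purple or yellow look-alike of the tipbox4 alone.

How it is judged:
By the outcome, as a careful person would: the job done as asked, in the order asked, and still so for the second after the job is handed in, with the robot touching nothing.
Of tipbox1, tipbox2, tipbox3, tipbox4 only 2 to 4 are there at a start; the rules pass over those that are not, and their reading is None.
At some moment in a run one of returns_tray may be knocked a few centimetres aside while the robot is not near it.
Once in a run the grip may slacken for a moment while it holds something.
It also fails if it takes over 210 s, if anything falls off the work surface, if the arm or the gripper's body presses on something with over 40 N, if the wrist force passes 120 N, or if a joint passes its speed limit or range.

ROBOT

A 7-joint arm with a two-finger parallel gripper is mounted at the origin on the work surface. World frame = base frame: x ahead of the robot, y to its left, z up, the work surface at z = 0. Lengths are in m, angles in degrees, forces in N, time in s.
With the tool pointing down it reaches from about 0.425 to 0.925 m from the base axis. Payload 6.8 kg.
Tool frame: the origin (TCP) lies between the finger pads, 19 mm behind the fingertips; this is the grasp point; z points along the fingers, x is the direction in which the jaws open and shut, and the axes are right-handed (so a half turn about z gives the same grasp; the last joint's range is limited). The gripper opens to 88 mm and grips with 3 to 60 N. Pads are 20 mm wide; open, the fingers measure 115 mm over their backs; the gripper's body (75 mm by 178 mm) begins 61 mm behind the grasp point.
Start: joints at [56.946, 27.33, 1.283, 89.118, -0.659, 63.558, -4.761], TCP at [0.305, -0.602, 0.241] pointing down, gripper open.
Joint ranges: [-169.35, 169.35], [-19.33, 120.38], [-80.79, 83.38], [13.8, 139.57], [-78.32, 258.32], [9.67, 109.79], [-169.56, 169.56]. Speed limits (degrees/s): [136.94, 136.94, 180, 180, 180, 180, 180].

INTERFACE

Orientations are given as a 3x3 rotation matrix whose columns are the frame's x, y, z axes.
In Python, from rig import readout, viewer, r gives the robot as it stands.
- The arm moves only by the shell command python3 -m handwheel 'ROWS'. ROWS is a JSON object of lists of equal length, an entry for each row: "hand": the gripper command: -1 is shut, 1 is fully open, values between are in proportion; "xyz": the shift along the tool's x, y, z in cm, a list of three; "turn": the turn about the tool's z in degrees. A call has exactly 10 rows; each row shifts and turns the commanded pose from where the row before left it, along the tool's axes as they then stand; what a row does not reach is not made up. A row lasts 1/8 s, in which the tool goes at most 62.5 mm and 10.7 degrees, less where a joint would pass 70% of its speed; a pose out of reach is approached as far as the arm can. A call with a gripper value outside its range is refused whole. The fingers move at their own pace and stop on an object; the grip force is fixed at half the most. Time passes only in rows, so rows that do not move let the fingers close, or fill a call up. It gives the time, the measured TCP pose, the force and the opening at its end, in the units of the state.
- readout.get_obs(): the state, without advancing time (a new reading comes with each control period).
- viewer.capture(name): name is "scene" or "top" or "wrist"; returns a dict with "img" (384x512x3 uint8, blue, green, red), "fx", "fy", "cx", "cy" (pixels), "extrinsics" (4x4, takes a point from world to camera coordinates). Camera axes: x right, y up, looking along -z (the intrinsics and any distortion apply to the point x, -y, -z); pixel columns grow to the right and rows downward; lengths in m; the calibration is good to about 2 mm. A picture is of the moment at which its call begins. There is no depth.
- r.sign_off(): hands the job in, once; it reports no verdict.
The state is a dict: "time": time; "joints": joint angles; "qvel": joint speeds; "effort": joint torques, N m; "tcp_pos": TCP position; "eef_rot": TCP orientation; "ft_force": force on the tool from outside, world axes, zero at the start; "ft_torque": the same for the moment, N m; "opening": opening from 0.0 (shut) to 1.0 (fully open).
Only numpy, scipy, OpenCV 4.12 (cv2) and the standard library are available. Lean on these libraries where they do the work, as an engineer would, in place of code of your own. Each camera call takes 0.05 s, during which the arm holds its last target.

## Working session

There is one attempt and no reset: what is moved stays moved. The work goes in short steps, Python scripts to look and compute and a shell command to move; the robot and the scene stay as the last step left them, time stands still between calls to the robot, and variables do not carry over. Pictures are saved under pics/ and viewed, and the job is handed in when it is done.

```bash
ls; mkdir -p pics; cat > h.py <<'E'
import numpy as np, cv2
from rig import readout, viewer, r
np.set_printoptions(precision=4,suppress=True)
def cap(name,fn,scale=1):
    c=viewer.capture(name); im=np.asarray(c["img"]).copy()
    np.savez('pics/'+fn+'.npz',img=im,E=np.array(c["extrinsics"]),K=np.array([c["fx"],c["fy"],c["cx"],c["cy"]]))
    cv2.imwrite('pics/'+fn+'.png',cv2.resize(im,None,fx=1.5,fy=1.5,interpolation=cv2.INTER_CUBIC))
    extra={k:v for k,v in c.items() if k not in("img","extrinsics")}
    return extra
def load(fn):
    d=np.load('pics/'+fn+'.npz'); return d['img'],d['E'],d['K']
def w2p(fn,P):
    _,E,K=load(fn); P=np.atleast_2d(P); c=(E[:3,:3]@P.T).T+E[:3,3]
    return np.c_[K[2]+K[0]*c[:,0]/-c[:,2], K[3]+K[1]*(-c[:,1])/-c[:,2]]
def p2w(fn,uv,z):
    _,E,K=load(fn); uv=np.atleast_2d(np.array(uv,float))
    d=np.c_[(uv[:,0]-K[2])/K[0],-(uv[:,1]-K[3])/K[1],-np.ones(len(uv))]
    R=E[:3,:3];o=-R.T@E[:3,3];dw=d@R
    t=(z-o[2])/dw[:,2]; return o+dw*t[:,None]
E
python3 - <<'E'
from h import *
for n in("scene","top","wrist"): print(n,cap(n,n+"0"))
o=readout.get_obs(); print(o)
E
```

```text
pics
scene {'fx': 357.0571368257149, 'fy': 357.0571368257149, 'cx': 264.2932573163567, 'cy': 193.97794850476956}
top {'fx': 434.3738986030096, 'fy': 434.3738986030096, 'cx': 253.9209699386927, 'cy': 191.8455354800199}
wrist {'fx': 279.68857755177316, 'fy': 279.68857755177316, 'cx': 260.55444359395, 'cy': 190.68791922257643}
{'time': 0.15, 'joints': array([56.9466, 27.3669,  1.2833, 89.1619, -0.6588, 63.5599, -4.7577]), 'qvel': array([ 0.0779, -0.1093,  0.0109, -0.0804, -0.1147, -0.1036,  0.0404]), 'effort': array([  0.0023, -58.3288,   1.5365, -27.2876,  -0.0542,   0.0144,
         0.0001]), 'tcp_pos': array([ 0.3047, -0.6018,  0.2406]), 'eef_rot': array([[ 0.4518, -0.8921, -0.0008],
       [-0.8921, -0.4518,  0.0012],
       [-0.0014,  0.0001, -1.    ]]), 'ft_force': array([-0.6601, -0.0063, -0.2338]), 'ft_torque': array([-0.0467,  0.0025, -0.0115]), 'opening': 1.0028965096939233}
```

View pics/top0.png

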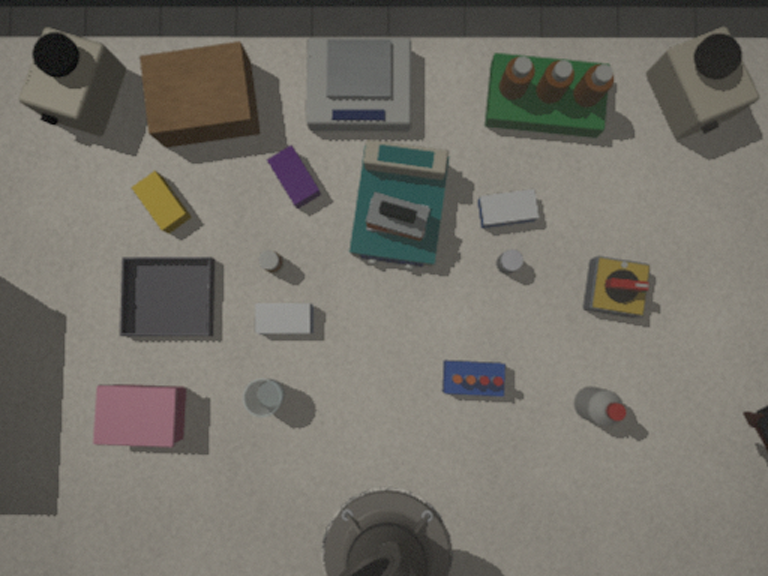

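View pics/scene0.png

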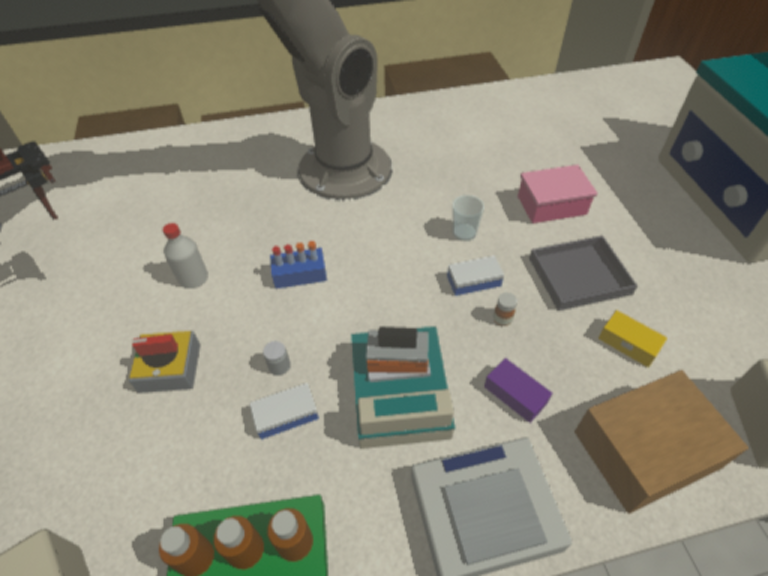

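View pics/wrist0.png

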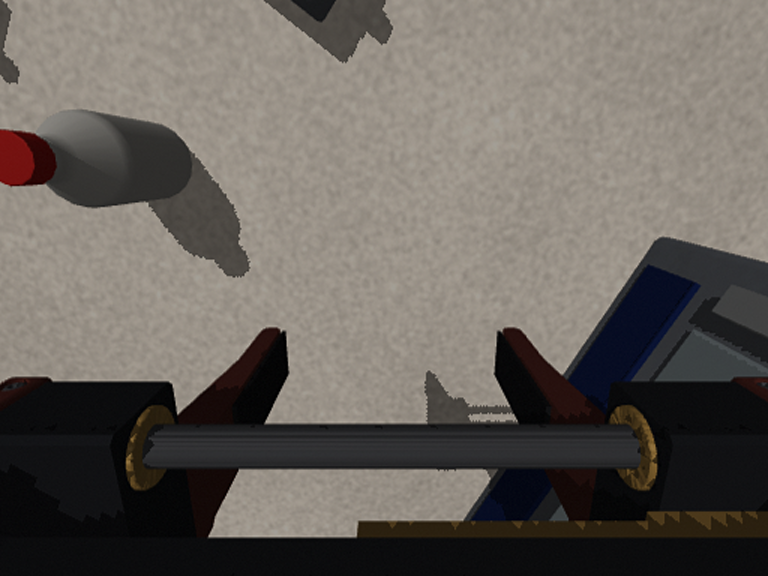

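The top view shows two white-lidded tip boxes, at about (508,208) and (284,319) in the 1.5x picture. The feeder is near (400,205), the isolator at (622,286) and the tray at (168,297). The purple and yellow look-alikes are separate from these. Next I'll measure from crops.

```bash
python3 - <<'E'
from h import *
im,E,K=load('top0')
print("cam",-E[:3,:3].T@E[:3,3])
def crop(n,u0,v0,u1,v1,s):
    return cv2.resize(im[v0:v1,u0:u1],None,fx=s,fy=s,interpolation=cv2.INTER_CUBIC)
A=crop('a',225,90,305,180,6); cv2.imwrite('pics/c_feeder.png',A)
B=crop('b',385,165,440,215,8); cv2.imwrite('pics/c_iso.png',B)
C=crop('c',315,122,363,154,8);D=crop('d',167,198,215,230,8); cv2.imwrite('pics/c_box.png',np.vstack([C,D]))
F=crop('t',75,165,150,230,8); cv2.imwrite('pics/c_tray.png',F)
E
```

```text
cam [ 0.4034 -0.0056  1.2522]
```

View pics/c_feeder.png

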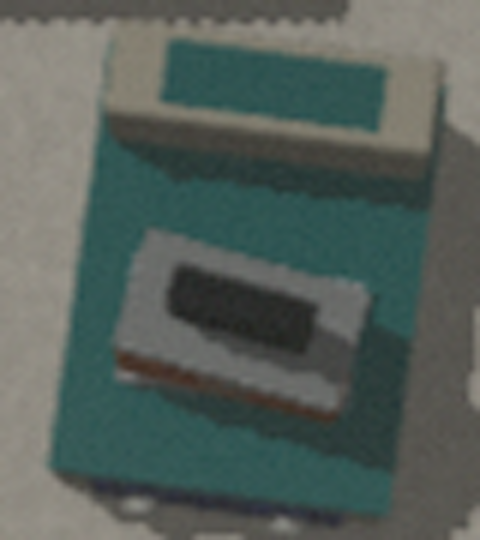

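View pics/c_iso.png

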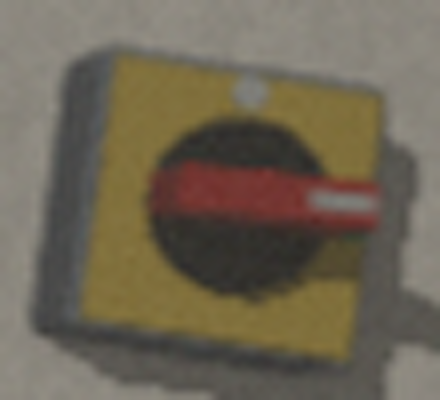

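View pics/c_box.png

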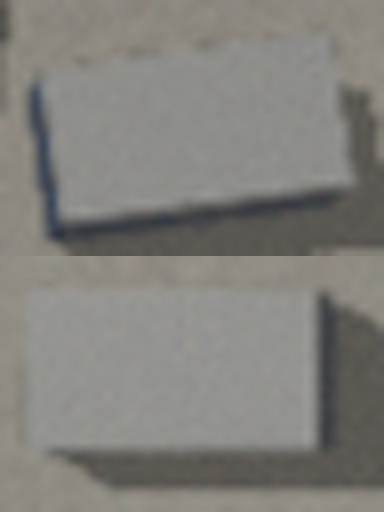

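View pics/c_tray.png

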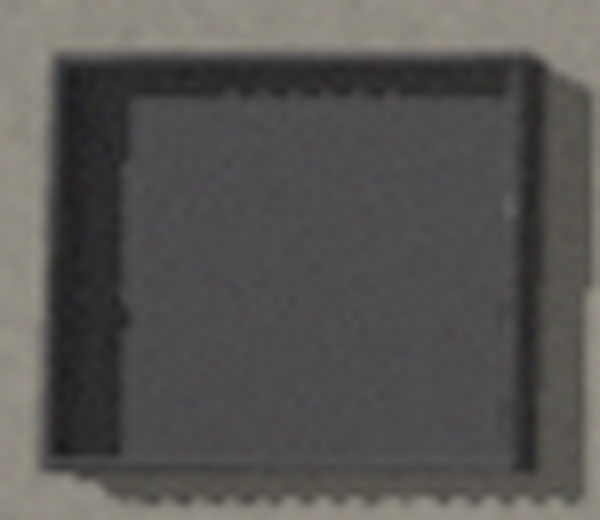

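```bash
cat >> h.py <<'E'
from scipy.optimize import least_squares
def fitrect(fn,uv,z,lx,ly,yaw0=0):
    """uv corner pixels order: any; match to nearest; returns x,y,yaw(deg), rms mm"""
    P=p2w(fn,uv,z)[:,:2]; c=P.mean(0)
    def mk(q):
        a=q[2];R=np.array([[np.cos(a),-np.sin(a)],[np.sin(a),np.cos(a)]])
        L=np.array([[1,1],[-1,1],[-1,-1],[1,-1]])*np.array([lx,ly])/2
        return L@R.T+q[:2]
    def res(q):
        M=mk(q); D=np.linalg.norm(P[:,None]-M[None],axis=2); i=D.argmin(1); return (P-M[i]).ravel()
    s=least_squares(res,[*c,np.radians(yaw0)],x_scale=[.01,.01,.1])
    return np.r_[s.x[:2],np.degrees(s.x[2]),np.sqrt((s.fun**2).mean())*1000]
E
python3 - <<'E'
from h import *
def cc(L,u0,v0,s): return (np.array(L)+.5)/s-.5+[u0,v0]
f='top0'
print('weight',fitrect(f,cc([(150,228),(372,290),(340,412),(115,350)],225,90,6),.110,.056,.104,-12))
print('bar',fitrect(f,cc([(178,265),(316,306),(303,352),(168,312)],225,90,6),.150,.018,.064,-12))
print('deck',p2w(f,cc([(50,467),(388,517),(104,113),(437,180)],225,90,6),.05))
print('cover',fitrect(f,cc([(110,55),(382,92),(350,360),(80,322)],385,165,8),.053,.1,.1,-5))
print('bar',p2w(f,cc([(265,197),(160,195),(380,205)],385,165,8),.053+.04))
print('dots',p2w(f,cc([(250,92),(238,210)],385,165,8),.053))
print('A',fitrect(f,cc([(38,80),(327,35),(352,187),(55,222)],315,122,8),.04,.056,.104,0))
print('B',fitrect(f,cc([(25,290-256),(322,292-256),(322,448-256),(30,448-256)],167,198,8),.04,.056,.104,0))
print('tray',fitrect(f,cc([(55,55),(532,55),(525,467),(43,465)],75,165,8),.03,.15,.17,0))
def pc(*uv): return np.array(uv)/1.5
for n,u,z in [('jar',(270,260),.065),('can',(512,260),.06),('beaker',(266,394),.085),('bottle',(616,411),.15),('rack',(474,372),.04)]: print(n,p2w(f,pc(*u),z))
E
```

```text
weight [  0.6216  -0.0165 -15.2608   0.5243]
bar [  0.6188  -0.0148 -16.1593   1.4997]
deck [[ 0.5634  0.0728  0.05  ]
 [ 0.541  -0.0843  0.05  ]
 [ 0.7311  0.0493  0.05  ]
 [ 0.6998 -0.1069  0.05  ]]
cover [ 0.5022 -0.4256 -7.6271  3.3454]
bar [[ 0.5022 -0.4231  0.093 ]
 [ 0.5027 -0.3883  0.093 ]
 [ 0.4998 -0.4611  0.093 ]]
dots [[ 0.542  -0.4331  0.053 ]
 [ 0.5011 -0.4282  0.053 ]]
A [ 0.6502 -0.2238  8.048   1.3597]
B [0.4392 0.1965 0.6391 0.8378]
tray [0.4795 0.42   0.4134 1.4937]
jar [[0.5441 0.2177 0.065 ]]
can [[ 0.5475 -0.2268  0.06  ]]
beaker [[0.3018 0.216  0.085 ]]
bottle [[ 0.2849 -0.3808  0.15  ]]
rack [[ 0.3416 -0.1592  0.04  ]]
```

```bash
cat >> h.py <<'E'
def go(x,y,z,yaw=None,quiet=False):
    """print the remaining move: turn first (deg about tool z), then shift in the axes AFTER the turn, and BEFORE (cm). yaw=azimuth of tool x (mod 180)"""
    o=readout.get_obs(); R=o['eef_rot']; p=o['tcp_pos']; cur=np.degrees(np.arctan2(R[1,0],R[0,0]))
    d=np.array([x,y,z])-p
    print('t',round(o['time'],2),'p',p,'yaw',round(cur,2),'op',round(o['opening'],3),'F',o['ft_force'],'j',o['joints'].round(1),'tilt',R[:,2])
    print('shift before turn cm',(R.T@d*100).round(2))
    if yaw is not None:
        t=-(yaw-cur); t=(t+90)%180-90
        a=np.radians(-t);Rn=np.array([[np.cos(a),-np.sin(a),0],[np.sin(a),np.cos(a),0],[0,0,1]])@R
        print('turn',round(t,2),'or',round(t-180*np.sign(t),2),'shift after turn',(Rn.T@d*100).round(2))
E
python3 - <<'E'
from h import *
im,E,K=load('scene0')
cv2.imwrite('pics/s_iso.png',cv2.resize(im[215:265,80:140],None,fx=10,fy=10,interpolation=cv2.INTER_CUBIC))
go(.502,-.424,.2,-7.8)
E
```

```text
t 0.15 p [ 0.3047 -0.6018  0.2406] yaw -63.14 op 1.003 F [-0.6601 -0.0063 -0.2338] j [56.9 27.4  1.3 89.2 -0.7 63.6 -4.8] tilt [-0.0008  0.0012 -1.    ]
shift before turn cm [ -6.94 -25.63   4.07]
turn -55.34 or 124.66 shift after turn [ 17.14 -20.29   4.03]
```

View pics/s_iso.png

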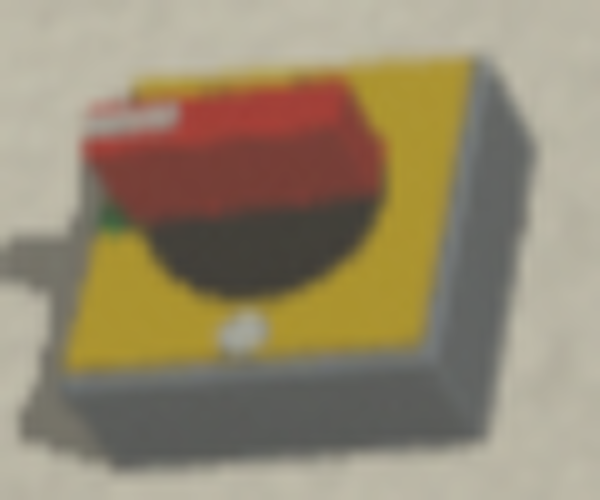

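```bash
python3 - <<'E'
from h import *
def cc(L,u0,v0,s): return (np.array(L)+.5)/s-.5+[u0,v0]
for z in (.08,.085,.09,.095,.1):
    print(z,p2w('scene0',cc([(220,117)],80,215,10),z),p2w('top0',cc([(268,198)],385,165,8),z))
print('cover scene',fitrect('scene0',cc([(135,80),(478,57),(425,345),(68,370)],80,215,10),.053,.1,.1,-5))
print('white dot',p2w('scene0',cc([(243,332)],80,215,10),.053))
E
python3 -m handwheel '{"hand":[1,1,1,1,1,1,1,1,1,1],"xyz":[[-1,-5,0],[-1.5,-5,0],[-1.5,-5,0],[-1.5,-5,0],[-1.4,-5.6,1],[0,0,1],[0,0,1],[0,0,1],[0,0,0],[0,0,0]],"turn":[0,0,0,-9,-9,-9,-9,-9,-9,-1.3]}'
```

```text
0.08 [[ 0.4881 -0.4318  0.08  ]] [[ 0.503  -0.4288  0.08  ]]
0.085 [[ 0.4919 -0.4299  0.085 ]] [[ 0.5026 -0.427   0.085 ]]
0.09 [[ 0.4958 -0.4281  0.09  ]] [[ 0.5022 -0.4251  0.09  ]]
0.095 [[ 0.4996 -0.4262  0.095 ]] [[ 0.5017 -0.4233  0.095 ]]
0.1 [[ 0.5035 -0.4243  0.1   ]] [[ 0.5013 -0.4215  0.1   ]]
cover scene [ 0.5019 -0.4255 -8.7928  3.669 ]
white dot [[ 0.5393 -0.4335  0.053 ]]
time: 1.4
tcp_pos: [0.4955, -0.4186, 0.201]
eef_rot: [[0.991, -0.137, -0.0], [-0.137, -0.991, 0.001], [-0.0, -0.001, -1.0]]
ft_force: [-1.1, 0.6, -0.2]
opening: 1.001
```

```bash
python3 - <<'E'
from h import *
cap('wrist','w1'); go(.502,-.424,.087,-7.8)
_,E,K=load('w1'); print('cam',-E[:3,:3].T@E[:3,3]); print(w2p('w1',[[.502,-.424,.097],[.502,-.424,.053]])*1.5)
E
```

```text
t 1.45 p [ 0.4956 -0.4187  0.2012] yaw -7.9 op 0.997 F [ 0.6009  0.335  -0.0699] j [ 45.   27.8 -14.3  94.4   7.7  58.8  20.5] tilt [-0.0002  0.0003 -1.    ]
shift before turn cm [ 0.71  0.44 11.42]
turn -0.1 or 179.9 shift after turn [ 0.71  0.44 11.42]
cam [ 0.5051 -0.3434  0.3438]
[[404.2058 301.0613]
 [402.3929 282.122 ]]
```

View pics/w1.png

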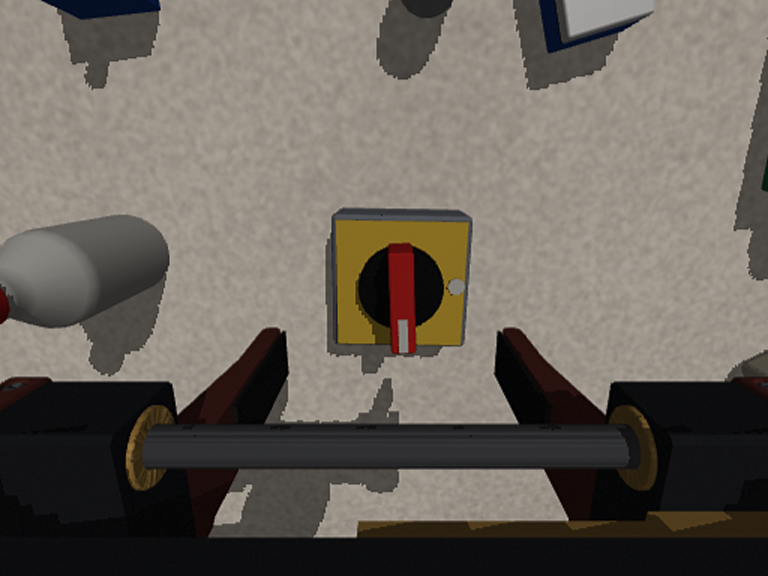

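Wrist view: the isolator is centred near (402,290), its red bar running from (400,244) to (403,352). The fingers are open on either side.

```bash
python3 - <<'E'
from h import *
s=lambda L:(np.array(L,float)+.5)/1.5-.5
P=p2w('w1',s([(400,244),(403.5,352)]),.097); print(P,P.mean(0)); d=P[0]-P[1]; print('len',np.linalg.norm(d),'az',np.degrees(np.arctan2(d[1],d[0]))-90)
print(fitrect('w1',s([(334,220),(470,219),(463,346),(337,346)]),.053,.1,.1,-8))
E
```

```text
[[ 0.504  -0.3881  0.097 ]
 [ 0.497  -0.4578  0.097 ]] [ 0.5005 -0.4229  0.097 ]
len 0.06998709267895893 az -5.700646535391414
[ 0.5005 -0.4261 -8.0049  2.8226]
```

```bash
python3 -m handwheel '{"hand":[1,1,1,1,1,-1,-1,-1,-1,-1],"xyz":[[0.6,0.5,2],[0,0,3],[0,0,3],[0,0,2],[0,0,1.4],[0,0,0],[0,0,0],[0,0,0],[0,0,0],[0,0,0]],"turn":[-0.9,0,0,0,0,0,0,0,0,0]}'
```

```text
time: 2.7
tcp_pos: [0.5011, -0.4245, 0.0878]
eef_rot: [[0.993, -0.121, 0.001], [-0.121, -0.993, -0.0], [0.001, 0.0, -1.0]]
ft_force: [0.1, 0.5, -0.3]
opening: 0.47
```

```bash
python3 -m handwheel '{"hand":[-1,-1,-1,-1,-1,-1,-1,-1,-1,-1],"xyz":[[0,0,0],[0,0,0],[0,0,0],[0,0,0],[0,0,0],[0,0,0],[0,0,0],[0,0,0],[0,0,0],[0,0,0]],"turn":[0,0,0,0,0,-6,-9,-9,-9,-9]}'; python3 -m handwheel '{"hand":[-1,-1,-1,-1,-1,-1,-1,-1,-1,-1],"xyz":[[0,0,0],[0,0,0],[0,0,0],[0,0,0],[0,0,0],[0,0,0],[0,0,0],[0,0,0],[0,0,0],[0,0,0]],"turn":[-9,-9,-9,-9,-9,-4,-3,-1,0,0]}'
```

```text
time: 3.95
tcp_pos: [0.5, -0.4248, 0.0873]
eef_rot: [[0.816, 0.578, -0.002], [0.578, -0.816, -0.0], [-0.001, -0.001, -1.0]]
ft_force: [-1.6, -0.4, 0.8]
opening: 0.181
time: 5.2
tcp_pos: [0.4997, -0.4261, 0.0874]
eef_rot: [[0.037, 0.999, -0.002], [0.999, -0.037, -0.002], [-0.002, -0.002, -1.0]]
ft_force: [-3.0, -4.6, 1.4]
opening: 0.198
```

```bash
python3 - <<'E'
from h import *
cap('wrist','w2');cap('top','t2'); go(.501,-.4245,.087,83);print(readout.get_obs()['ft_torque'])
im,_,_=load('t2'); cv2.imwrite('pics/t2c.png',cv2.resize(im[150:230,370:450],None,fx=6,fy=6))
E
```

```text
t 5.3 p [ 0.4997 -0.426   0.0874] yaw 87.89 op 0.202 F [-3.2872 -4.7892  1.558 ] j [ 59.7  39.9 -35.7  96.6  28.2  52.8 100.8] tilt [-0.0017 -0.0017 -1.    ]
shift before turn cm [0.16 0.12 0.04]
turn 4.89 or -175.11 shift after turn [0.17 0.11 0.04]
[-0.9253  0.5346 -0.8698]
```

View pics/w2.png

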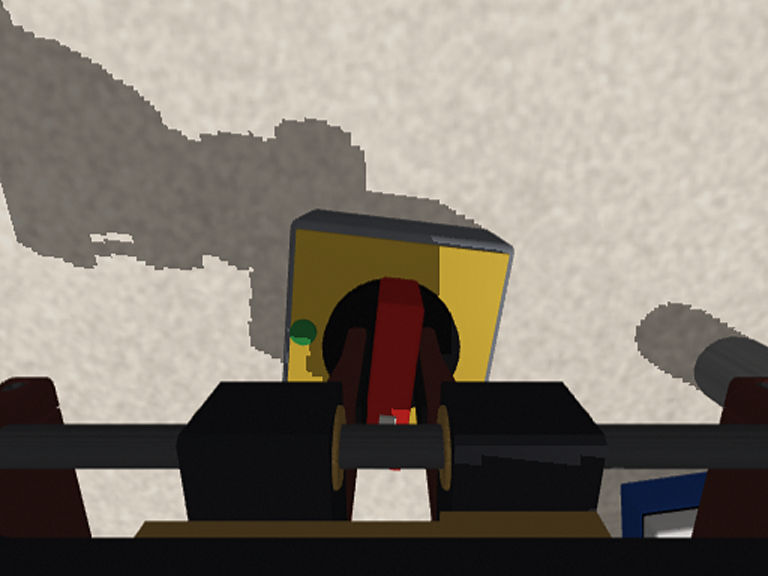

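```bash
python3 -m handwheel '{"hand":[-1,1,1,1,1,1,1,1,1,1],"xyz":[[0,0,0],[0,0,0],[0,0,0],[0,0,-2],[0,0,-3],[0,0,-4],[0,0,-4],[0,0,0],[0,0,0],[0,0,0]],"turn":[4.9,0,0,0,0,0,0,9,9,9]}'; python3 - <<'E'
from h import *
cap('wrist','w3');  go(.621,-.0165,.25,-15)
E
```

```text
time: 6.55
tcp_pos: [0.5016, -0.4239, 0.2191]
eef_rot: [[0.56, 0.828, 0.002], [0.828, -0.56, -0.0], [0.0, 0.001, -1.0]]
ft_force: [0.3, -0.6, -0.6]
opening: 1.002
t 6.6 p [ 0.5017 -0.4237  0.2192] yaw 55.61 op 0.998 F [-1.2411  0.2867  0.2132] j [ 57.6  30.2 -32.5  91.4  17.6  63.4  76.4] tilt [ 0.0017 -0.0004 -1.    ]
shift before turn cm [ 40.34 -13.15  -3.08]
turn 70.61 or -109.39 shift after turn [  0.98 -42.42  -3.15]
```

View pics/w3.png

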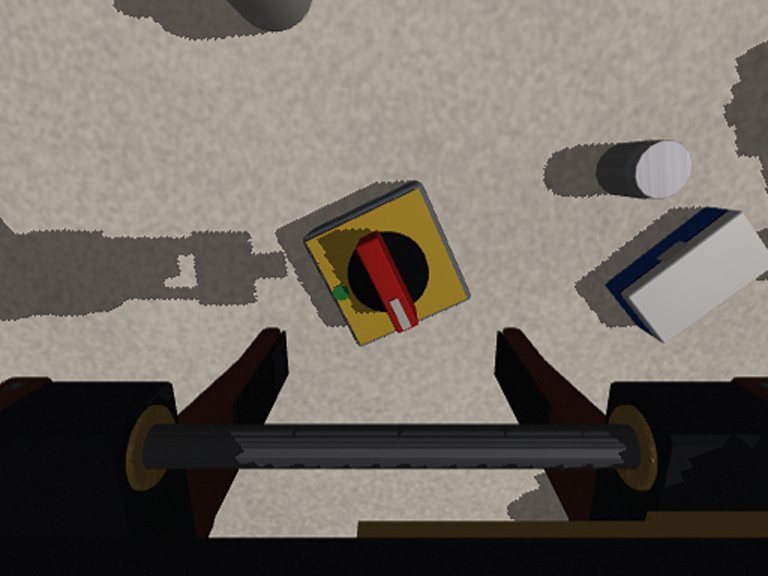

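```bash
python3 - <<'E'
from h import *
s=lambda L:(np.array(L,float)+.5)/1.5-.5
im,_,_=load('w3'); cv2.imwrite('pics/w3c.png',cv2.resize(im[115:240,190:325],None,fx=5,fy=5,interpolation=cv2.INTER_CUBIC))
E
```

```text
(no output)
```

View pics/w3c.png

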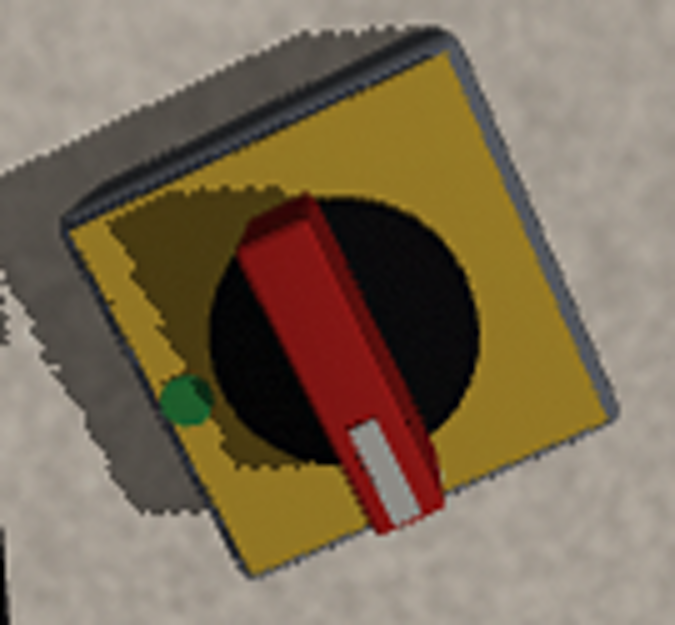

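```bash
python3 - <<'E'
from h import *
s=lambda L:(np.array(L,float)+.5)/5-.5+[190,115]
def az(L,z):
    P=p2w('w3',s(L),z); d=P[1]-P[0]; return np.degrees(np.arctan2(d[1],d[0])),np.linalg.norm(d)
print('bar L',az([(240,252),(378,532)],.097),'bar R',az([(308,218),(442,506)],.097),'dash',az([(350,432),(392,527)],.097))
print('cover L',az([(68,232),(252,577)],.053),'R',az([(452,50),(610,418)],.053), 'top',az([(68,232),(452,50)],.053),'bot',az([(252,577),(610,418)],.053))
print(p2w('w3',s([(186,400)]),.053))
E
```

```text
bar L (np.float64(-9.193545803387353), np.float64(0.06362508394790788)) bar R (np.float64(-9.697799658213702), np.float64(0.06438274190011851)) dash (np.float64(-11.305971833517754), np.float64(0.02200949102490061))
cover L (np.float64(-8.814631072766884), np.float64(0.09222147484173623)) R (np.float64(-9.36539114942313), np.float64(0.09137978563202037)) top (np.float64(80.92100577107841), np.float64(0.09362235132078293)) bot (np.float64(81.44109460953871), np.float64(0.09274389684088873))
[[ 0.4938 -0.4656  0.053 ]]
```

```bash
python3 -m handwheel '{"hand":[1,1,1,1,1,1,1,1,1,1],"xyz":[[3,-1,-1],[4.6,-1.5,-1],[4.6,-1.5,-1],[4.6,-1.5,0],[4.6,-1.5,0],[4.6,-1.5,0],[4.6,-1.5,0],[4.6,-1.5,0],[3,-1,0],[2,-0.6,0]],"turn":[0,0,0,0,0,0,0,0,0,0]}'; python3 -m handwheel '{"hand":[1,1,1,1,1,1,1,1,1,1],"xyz":[[0,0,0],[0,0,0],[0,0,0],[0,0,0],[0,0,0],[0,0,0],[0,0,0],[0,0,0],[0,0,0],[0,0,0]],"turn":[8.6,9,9,9,9,9,9,8,0,0]}'; python3 - <<'E'
from h import *
cap('wrist','w4');  go(.621,-.0165,.133,-15)
im,_,_=load('w4'); cv2.imwrite('pics/w4.png',cv2.resize(im[30:230,130:395],None,fx=3,fy=3,interpolation=cv2.INTER_CUBIC))
E
```

```text
time: 7.85
tcp_pos: [0.6164, -0.0151, 0.2485]
eef_rot: [[0.553, 0.833, 0.001], [0.833, -0.553, 0.001], [0.001, 0.001, -1.0]]
ft_force: [0.0, -0.3, 0.1]
opening: 0.997
time: 9.1
tcp_pos: [0.6161, -0.0177, 0.2476]
eef_rot: [[0.969, -0.246, 0.0], [-0.246, -0.969, -0.0], [0.0, 0.0, -1.0]]
ft_force: [-0.0, 0.2, 0.2]
opening: 1.001
t 9.15 p [ 0.6161 -0.0177  0.2475] yaw -14.31 op 1.002 F [1.2128 0.0756 0.0893] j [ 14.6  23.5 -24.8  95.8  10.8  63.1 -27.7] tilt [ 0.0002 -0.     -1.    ]
shift before turn cm [ 0.44 -0.24 11.45]
turn 0.69 or -179.31 shift after turn [ 0.44 -0.25 11.45]
```

View pics/w4.png

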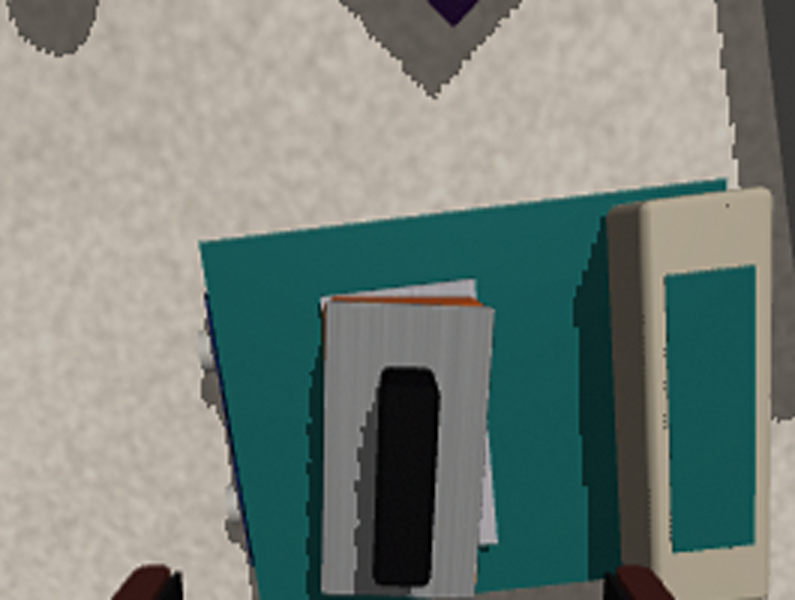

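```bash
python3 - <<'E'
from h import *
s=lambda L:(np.array(L,float)+.5)/3-.5+[130,30]
print(fitrect('w4',s([(380,388),(440,388),(431,586),(374,584)]),.150,.018,.064,-15))
print(fitrect('w4',s([(327,302),(494,309),(475,597),(322,592)]),.110,.056,.104,-15))
P=p2w('w4',s([(201,242),(727,179),(258,600),(605,205)]),.05);print(P, np.degrees(np.arctan2(*(P[1]-P[0])[[1,0]])))
print('plate',p2w('w4',s([(322,297),(474,281),(497,542)]),.06))
E
```

```text
[  0.6202  -0.0139 -16.0563   0.9708]
[  0.6201  -0.014  -16.39     0.6266]
[[ 0.5614  0.0745  0.05  ]
 [ 0.7634  0.047   0.05  ]
 [ 0.5391 -0.0759  0.05  ]
 [ 0.7165  0.0492  0.05  ]] -7.757180780147234
plate [[ 0.6024  0.043   0.06  ]
 [ 0.6605  0.0345  0.06  ]
 [ 0.6464 -0.0715  0.06  ]]
```

```bash
python3 -m handwheel '{"hand":[1,1,1,1,1,-1,-1,-1,-1,-1],"xyz":[[0.3,-0.45,3],[0,0,3],[0,0,3],[0,0,2],[0,0,0.4],[0,0,0],[0,0,0],[0,0,0],[0,0,0],[0,0,0]],"turn":[1.7,0,0,0,0,0,0,0,0,0]}';python3 -m handwheel '{"hand":[-1,-1,-1,-1,-1,-1,-1,-1,-1,-1],"xyz":[[0,0,0],[0,0,0],[0,0,0],[0,0,0],[0,0,0],[0,0,-0.5],[0,0,-1],[0,0,-1],[0,0,-1],[0,0,-1]],"turn":[0,0,0,0,0,0,0,0,0,0]}'
python3 - <<'E'
from h import *
cap('wrist','w5');cap('scene','s5');  go(.443,.012,.18,-8)
E
```

```text
time: 10.4
tcp_pos: [0.6202, -0.0139, 0.1336]
eef_rot: [[0.961, -0.278, 0.0], [-0.278, -0.961, -0.0], [0.0, -0.0, -1.0]]
ft_force: [-0.0, -0.2, -1.4]
opening: 0.469
time: 11.65
tcp_pos: [0.6201, -0.0139, 0.1793]
eef_rot: [[0.961, -0.278, 0.0], [-0.278, -0.961, -0.0], [0.0, -0.0, -1.0]]
ft_force: [-0.2, -0.1, -3.5]
opening: 0.207
t 11.75 p [ 0.621  -0.0138  0.18  ] yaw -16.14 op 0.202 F [-0.0239 -0.1967 -2.8814] j [ 13.1  27.7 -23.6  99.   13.   55.9 -31.6] tilt [ 0.0026  0.0001 -1.    ]
shift before turn cm [-17.81   2.47  -0.05]
turn -8.14 or 171.86 shift after turn [-17.98  -0.08  -0.04]
```

View pics/w5.png

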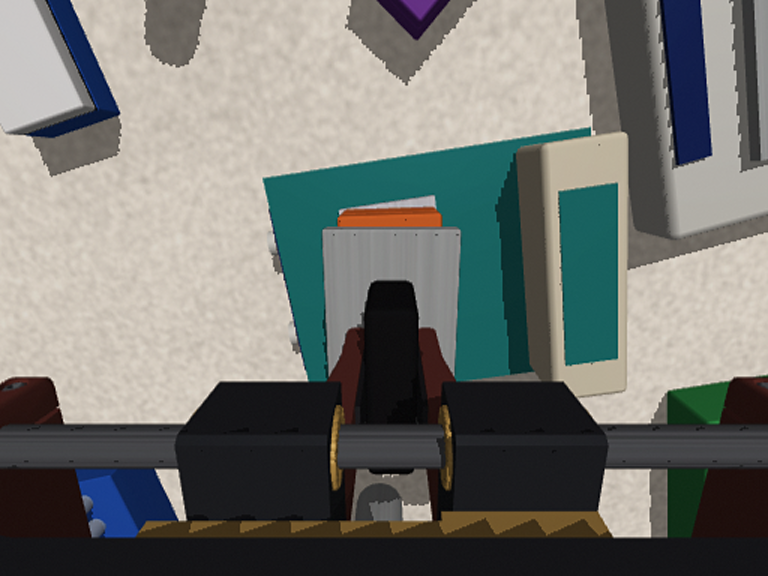

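Wrist view: the weight hangs in the grip and the orange box is still on the plate below it. The weight goes to its parking spot next.

```bash
python3 -m handwheel '{"hand":[-1,-1,-1,-1,-1,-1,-1,-1,-1,-1],"xyz":[[0,0,-1],[-2,0,0],[-3,0.1,0],[-3.5,0,0],[-3.5,0,0],[-3,0,1],[-2.7,0,2],[0,0,3],[0,0,3],[0,0,2]],"turn":[-8.1,0,0,0,0,0,0,0,0,0]}'; python3 - <<'E'
from h import *
go(.446,.0104,.034,-8)
E
```

```text
time: 13.0
tcp_pos: [0.4443, 0.0098, 0.0773]
eef_rot: [[0.99, -0.14, -0.001], [-0.14, -0.99, -0.0], [-0.001, 0.0, -1.0]]
ft_force: [-0.6, 0.1, -4.4]
opening: 0.206
t 13.0 p [0.4443 0.0098 0.0773] yaw -8.04 op 0.206 F [-0.6374  0.1236 -4.39  ] j [ 12.9  22.5 -26.1 126.   17.1  34.8 -33.6] tilt [-0.0007 -0.     -1.    ]
shift before turn cm [ 0.16 -0.08  4.33]
turn -0.04 or 179.96 shift after turn [ 0.16 -0.08  4.33]
```

```bash
python3 -m handwheel '{"hand":[-1,-1,-1,-1,-1,-1,1,1,1,1],"xyz":[[0,0,1.5],[0,0,1.5],[0,0,0.7],[0,0,0.3],[0,0,0.2],[0,0,0],[0,0,0],[0,0,0],[0,0,0],[0,0,-2]],"turn":[0,0,0,0,0,0,0,0,0,0]}'; python3 - <<'E'
from h import *
go(.6244,-.0143,.2,-16)
cap('wrist','w6')
E
```

```text
time: 14.25
tcp_pos: [0.4439, 0.0098, 0.0559]
eef_rot: [[0.99, -0.14, -0.002], [-0.14, -0.99, -0.0], [-0.002, 0.0, -1.0]]
ft_force: [-0.7, 0.4, 0.2]
opening: 0.617
t 14.25 p [0.4439 0.0098 0.0559] yaw -8.03 op 0.617 F [-0.66    0.3764  0.1903] j [ 11.7  24.8 -24.8 126.7  19.2  32.2 -35.6] tilt [-0.0023 -0.0001 -1.    ]
shift before turn cm [ 18.18  -0.13 -14.46]
turn 7.97 or -172.03 shift after turn [ 17.99  -2.65 -14.46]
```

View pics/w6.png

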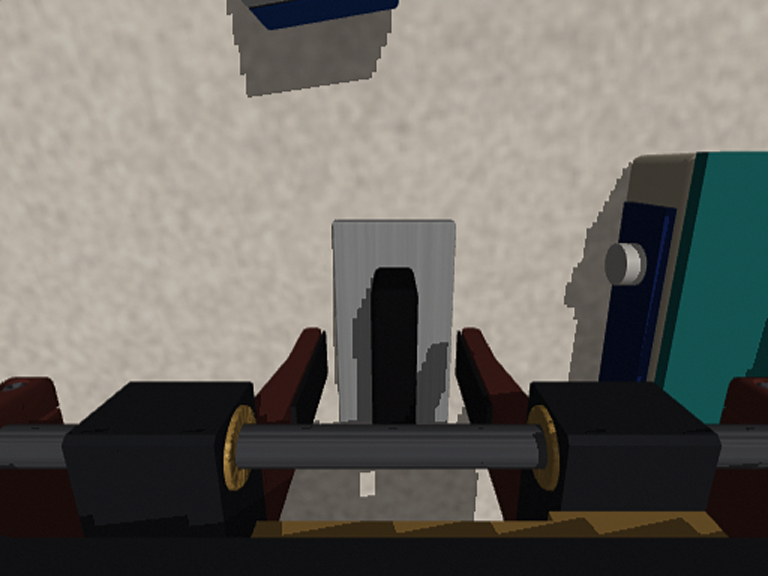

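```bash
python3 -m handwheel '{"hand":[1,1,1,1,1,1,1,1,1,1],"xyz":[[0,0,-4],[0,0,-5],[0,0,-5],[3,0,0],[5,0,0],[5,0,0],[4,0,0],[1.2,-0.1,0],[0,0,0],[0,0,0]],"turn":[0,0,0,0,0,0,0,7.9,0,0]}'; python3 - <<'E'
from h import *
cap('wrist','w7');  go(.6244,-.0143,.085,-16)
im,_,_=load('w7'); cv2.imwrite('pics/w7.png',cv2.resize(im[30:230,130:395],None,fx=3,fy=3,interpolation=cv2.INTER_CUBIC))
E
```

```text
time: 15.55
tcp_pos: [0.6243, -0.0144, 0.1961]
eef_rot: [[0.962, -0.272, -0.001], [-0.272, -0.962, -0.0], [-0.001, 0.0, -1.0]]
ft_force: [-0.3, -0.1, 0.8]
opening: 0.999
t 15.6 p [ 0.6242 -0.0145  0.1963] yaw -15.8 op 1.001 F [-0.8068 -0.1239 -0.4599] j [ 14.4  27.3 -25.3  97.5  13.4  58.2 -31.4] tilt [-0.0005 -0.0003 -1.    ]
shift before turn cm [ 0.02 -0.02 11.13]
turn 0.2 or -179.8 shift after turn [ 0.01 -0.02 11.13]
```

View pics/w7.png

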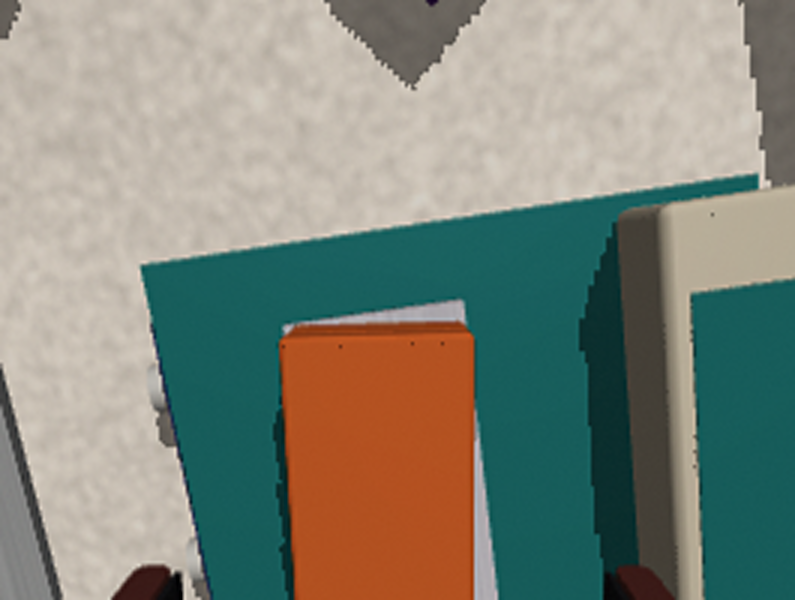

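```bash
python3 - <<'E'
from h import *
s=lambda L:(np.array(L,float)+.5)/3-.5+[130,30]
P=p2w('w7',s([(281,338),(473,335),(293,600),(474,600)]),.1)[:,:2];print(P)
d=P[1]-P[0];print(np.linalg.norm(d),np.degrees(np.arctan2(d[1],d[0])))
for a,b in((2,0),(3,1)):
    d=P[b]-P[a];print(np.degrees(np.arctan2(d[1],d[0]))-90)
for yaw in(-13,-16):
    a=np.radians(yaw); print(P[:2].mean(0)-.052*np.array([-np.sin(a),np.cos(a)]))
Q=p2w('w7',s([(284,327),(463,300),(142,266),(758,175)]),.06)[:,:2]; print(Q)
E
```

```text
[[ 0.6064  0.0423]
 [ 0.6588  0.0284]
 [ 0.5853 -0.035 ]
 [ 0.6391 -0.0501]]
0.05416680628903774 -14.886902419505764
-15.237856866452162
-14.04747627823788
[ 0.6209 -0.0153]
[ 0.6182 -0.0146]
[[0.6022 0.0427]
 [0.6609 0.0352]
 [0.5641 0.0736]
 [0.7592 0.0472]]
```

```bash
python3 -m handwheel '{"hand":[1,1,1,1,1,-1,-1,-1,-1,-1],"xyz":[[-0.48,0.16,2],[0,0,3],[0,0,3],[0,0,2],[0,0,0.9],[0,0,0],[0,0,0],[0,0,0],[0,0,0],[0,0,0]],"turn":[-1.1,0,0,0,0,0,0,0,0,0]}';python3 -m handwheel '{"hand":[-1,-1,-1,-1,-1,-1,-1,-1,-1,-1],"xyz":[[0,0,0],[0,0,-1],[0,0,-2],[0,0,-3],[0,0,-3],[0,0,-2],[0,0,0],[0,0,0],[0,0,0],[0,0,0]],"turn":[0,0,0,0,0,0,0,0,0,0]}'
python3 - <<'E'
from h import *
cap('top','t8');cap('wrist','w8');  go(.4795,.42,.15,0.4)
im,_,_=load('t8'); cv2.imwrite('pics/t8c.png',cv2.resize(im[165:230,70:150],None,fx=8,fy=8,interpolation=cv2.INTER_CUBIC))
E
```

```text
time: 16.85
tcp_pos: [0.6205, -0.0149, 0.0881]
eef_rot: [[0.967, -0.256, 0.001], [-0.256, -0.967, -0.0], [0.001, -0.0, -1.0]]
ft_force: [-0.6, -0.3, 5.5]
opening: 0.637
time: 18.1
tcp_pos: [0.6196, -0.0148, 0.1964]
eef_rot: [[0.967, -0.256, -0.002], [-0.256, -0.967, 0.0], [-0.002, 0.0, -1.0]]
ft_force: [0.5, 0.1, -0.3]
opening: 0.639
t 18.2 p [ 0.6198 -0.0148  0.1968] yaw -14.83 op 0.634 F [ 0.5636 -0.6076 -0.3377] j [ 14.8  26.9 -25.7  98.1  13.4  58.1 -30.5] tilt [-0.0009  0.0001 -1.    ]
shift before turn cm [-24.69 -38.44   4.7 ]
turn -15.23 or 164.77 shift after turn [-13.72 -43.58   4.68]
```

View pics/t8.png

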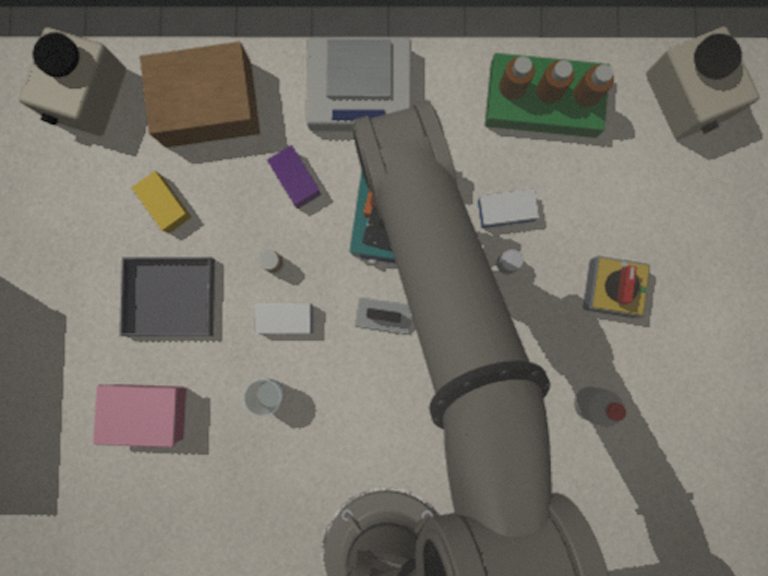

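View pics/w8.png

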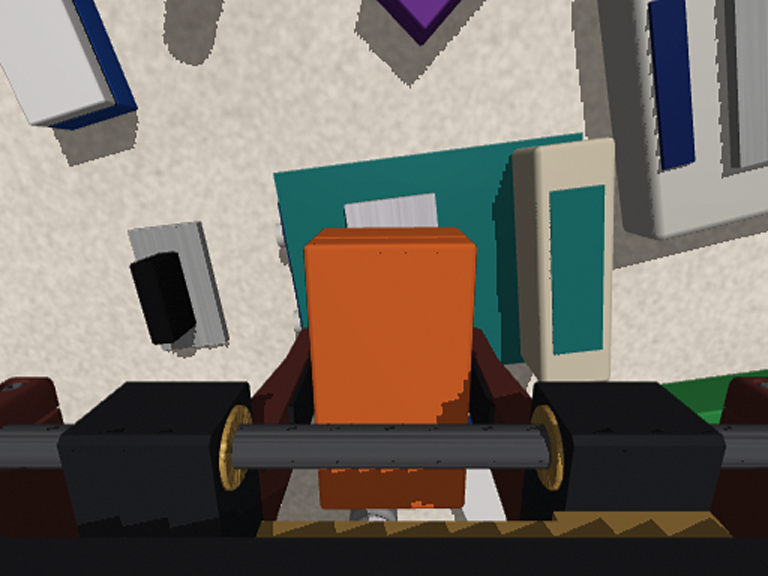

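```bash
python3 -m handwheel '{"hand":[-1,-1,-1,-1,-1,-1,-1,-1,-1,-1],"xyz":[[0,0,0],[0,-1,0],[-1.3,-4.2,0],[-1.3,-4.2,0],[-1.3,-4.2,0],[-1.3,-4.2,0],[-1.3,-4.2,0],[-1.3,-4.2,0],[-1.3,-4.2,0],[-1,-3,0]],"turn":[-7.6,-7.6,0,0,0,0,0,0,0,0]}'
python3 - <<'E'
from h import *
cap('wrist','w9');cap('top','t9');  go(.4795,.42,.15,0.4)
im,_,_=load('t9'); cv2.imwrite('pics/t9c.png',cv2.resize(im[155:240,60:180],None,fx=5,fy=5,interpolation=cv2.INTER_CUBIC))
E
```

```text
time: 19.45
tcp_pos: [0.5171, 0.3207, 0.1973]
eef_rot: [[1.0, 0.008, -0.0], [0.008, -1.0, 0.001], [-0.0, -0.001, -1.0]]
ft_force: [1.1, -0.5, -1.0]
opening: 0.635
t 19.55 p [0.5157 0.3232 0.1976] yaw 0.74 op 0.638 F [-0.2525 -0.2244 -0.5099] j [-12.6  27.3 -33.8  99.3  17.2  58.6 -51.7] tilt [-0.0009  0.0028 -1.    ]
shift before turn cm [-3.49 -9.71  4.79]
turn 0.34 or -179.66 shift after turn [-3.55 -9.69  4.79]
```

View pics/w9.png

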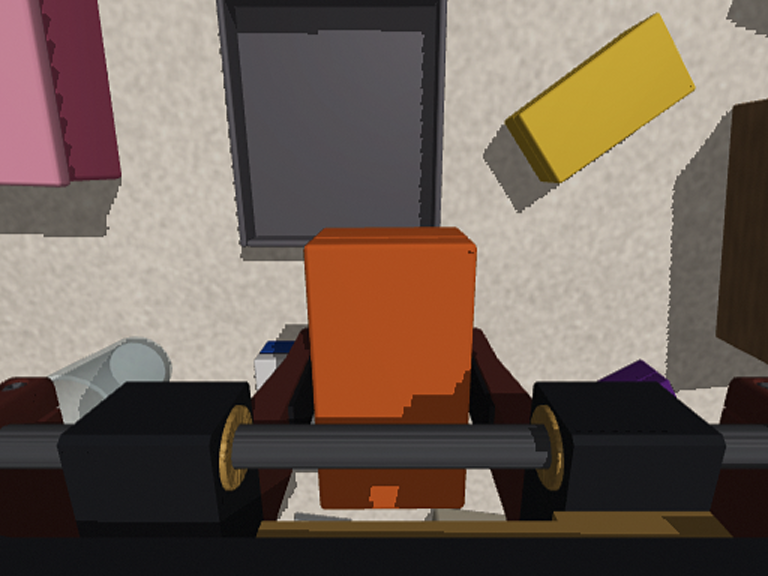

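View pics/t9c.png

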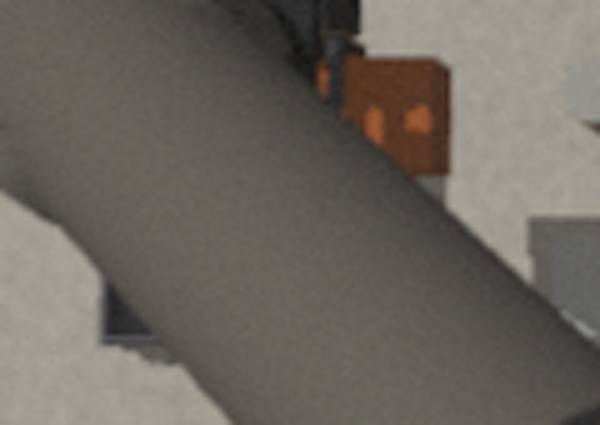

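```bash
python3 - <<'E'
from h import *
s=lambda L:(np.array(L,float)+.5)/1.5-.5
P=p2w('w9',s([(219,2),(241,243),(447,2),(441,228)]),.03)[:,:2]; print(P)
go(P[[0,2],0].mean()/2+P[[1,3],0].mean()/2, P[1,1]+.085,.035,0.4)
E
```

```text
[[0.4038 0.4975]
 [0.4038 0.3406]
 [0.5508 0.4987]
 [0.5528 0.353 ]]
t 19.55 p [0.5157 0.3232 0.1976] yaw 0.74 op 0.638 F [-0.2525 -0.2244 -0.5099] j [-12.6  27.3 -33.8  99.3  17.2  58.6 -51.7] tilt [-0.0009  0.0028 -1.    ]
shift before turn cm [ -3.64 -10.24  16.29]
turn 0.34 or -179.66 shift after turn [ -3.7  -10.22  16.29]
```

```bash
python3 -m handwheel '{"hand":[-1,-1,-1,-1,-1,-1,-1,-1,-1,-1],"xyz":[[-1.3,-3.3,0],[-1.3,-3.3,0],[-1.2,-3.3,0],[0,0,3],[0,0,3],[0,0,3],[0,0,2],[0,0,1],[0,0,0],[0,0,0]],"turn":[0,0,0,0,0,0,0,0,0,0]}'
python3 - <<'E'
from h import *
cap('wrist','w10'); go(.478,.422,.034,0.4)
E
```

```text
time: 20.8
tcp_pos: [0.4802, 0.4178, 0.0784]
eef_rot: [[1.0, 0.006, 0.001], [0.006, -1.0, 0.001], [0.001, -0.001, -1.0]]
ft_force: [0.7, -0.1, -0.5]
opening: 0.635
t 20.85 p [0.4802 0.4178 0.0785] yaw 0.36 op 0.639 F [ 0.1745  0.2485 -0.5835] j [-24.7  37.7 -30.5 100.1  24.4  48.8 -66. ] tilt [ 0.0014  0.0012 -1.    ]
shift before turn cm [-0.22 -0.42  4.45]
turn -0.04 or 179.96 shift after turn [-0.22 -0.42  4.45]
```

View pics/w10.png

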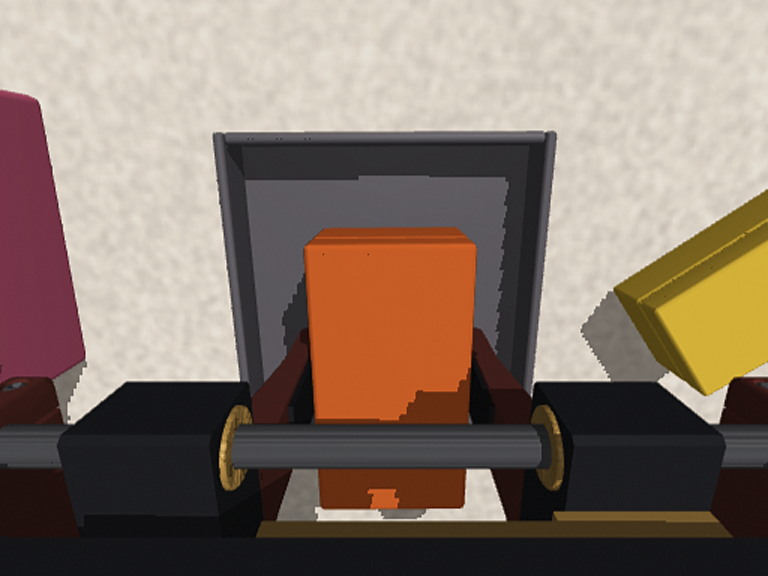

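```bash
python3 -m handwheel '{"hand":[-1,-1,-1,-1,-1,-1,0.7,0.7,0.7,0.7],"xyz":[[-0.2,-0.4,1.5],[0,0,1.5],[0,0,0.8],[0,0,0.5],[0,0,0.1],[0,0,0],[0,0,0],[0,0,0],[0,0,-2],[0,0,-3]],"turn":[0,0,0,0,0,0,0,0,0,0]}'
python3 -m handwheel '{"hand":[1,1,1,1,1,1,1,1,1,1],"xyz":[[0,0,-5],[0,0,-5],[0,3,0],[0,5,0],[0,5,0],[0,5,0],[-1,3,0],[-1,2,0],[-1,0,0],[0,0,0]],"turn":[0,0,0,0,0,0,0,0,0,0]}'
python3 - <<'E'
from h import *
cap('wrist','w11'); go(.4392,.1965,.03,0.6)
E
```

```text
time: 22.1
tcp_pos: [0.4773, 0.421, 0.0844]
eef_rot: [[1.0, 0.006, -0.001], [0.006, -1.0, -0.001], [-0.001, 0.001, -1.0]]
ft_force: [1.3, 0.3, 0.5]
opening: 0.85
time: 23.35
tcp_pos: [0.4484, 0.1926, 0.1839]
eef_rot: [[1.0, 0.009, 0.001], [0.009, -1.0, 0.001], [0.001, -0.001, -1.0]]
ft_force: [-0.1, -0.6, 0.2]
opening: 0.998
t 23.4 p [0.4488 0.1927 0.1839] yaw 0.5 op 0.999 F [ 0.4076 -0.0491  0.4156] j [ -0.2  17.3 -35.5 115.6  12.9  50.8 -42.1] tilt [ 0.0009  0.0009 -1.    ]
shift before turn cm [-0.98 -0.37 15.38]
turn -0.1 or 179.9 shift after turn [-0.97 -0.38 15.38]
```

View pics/w11.png

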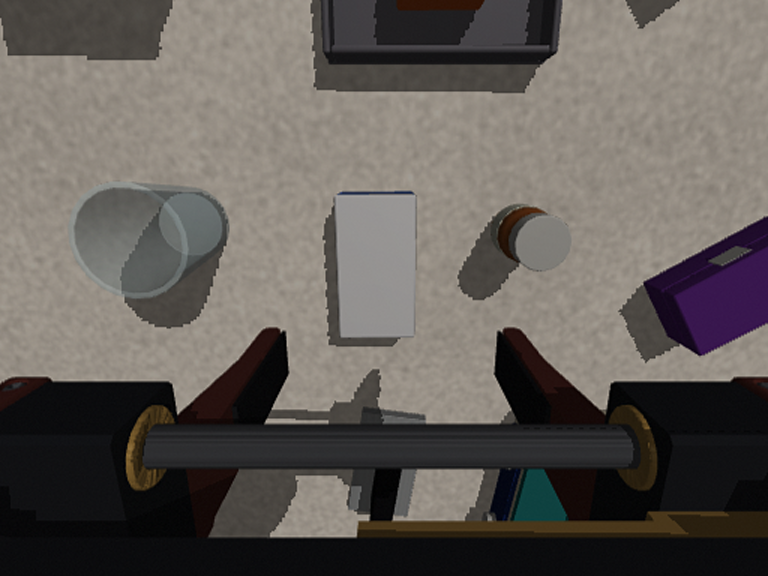

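```bash
cat >> h.py <<'E'
def seg(fn,lo_v=95,max_s=45,roi=None,z=.04,lx=.056,ly=.104,yaw0=0,ksz=0):
    """white lid -> contour -> corners -> rect fit"""
    im,_,_=load(fn); hsv=cv2.cvtColor(im,cv2.COLOR_BGR2HSV)
    return hsv
s15=lambda L:(np.array(L,float)+.5)/1.5-.5
E
python3 - <<'E'
from h import *
q=fitrect('w11',s15([(335,195),(415,193),(414.5,337),(339.5,338)]),.04,.056,.104,0);print(q)
go(q[0],q[1],.028,q[2])
E
```

```text
[0.4369 0.1989 0.9026 0.7265]
t 23.4 p [0.4488 0.1927 0.1839] yaw 0.5 op 0.999 F [ 0.4076 -0.0491  0.4156] j [ -0.2  17.3 -35.5 115.6  12.9  50.8 -42.1] tilt [ 0.0009  0.0009 -1.    ]
shift before turn cm [-1.21 -0.61 15.58]
turn -0.4 or 179.6 shift after turn [-1.2  -0.62 15.58]
```

```bash
python3 -m handwheel '{"hand":[1,1,1,1,1,1,1,1,-1,-1],"xyz":[[-1.15,-0.6,0],[0,0,3],[0,0,4],[0,0,4],[0,0,3],[0,0,1],[0,0,0.5],[0,0,0],[0,0,0],[0,0,0]],"turn":[-0.3,0,0,0,0,0,0,0,0,0]}'
python3 -m handwheel '{"hand":[-1,-1,-1,-1,-1,-1,-1,-1,-1,-1],"xyz":[[0,0,0],[0,0,0],[0,0,0],[0,0,-0.5],[0,0,-2],[0,0,-3],[0,0,-4],[0,0,-4],[0,0,-3],[0,0,0]],"turn":[0,0,0,0,0,0,0,0,0,0]}'
python3 - <<'E'
from h import *
cap('wrist','w12'); go(.6244,-.0143,.2,-7.9)
E
```

```text
time: 24.65
tcp_pos: [0.438, 0.197, 0.029]
eef_rot: [[1.0, 0.011, 0.001], [0.011, -1.0, 0.0], [0.001, -0.0, -1.0]]
ft_force: [-0.5, 0.2, -0.8]
opening: 0.811
time: 25.9
tcp_pos: [0.4385, 0.1975, 0.1952]
eef_rot: [[1.0, 0.011, 0.004], [0.011, -1.0, 0.001], [0.004, -0.001, -1.0]]
ft_force: [0.8, -0.3, -2.0]
opening: 0.635
t 25.95 p [0.4377 0.1968 0.1937] yaw 0.64 op 0.637 F [ 0.2952 -0.0594 -1.9444] j [  0.4  15.9 -37.1 116.1  12.2  51.7 -42.5] tilt [ 0.0015  0.0001 -1.    ]
shift before turn cm [18.44 21.32 -0.61]
turn 8.54 or -171.46 shift after turn [21.4  18.35 -0.6 ]
```

View pics/w12.png

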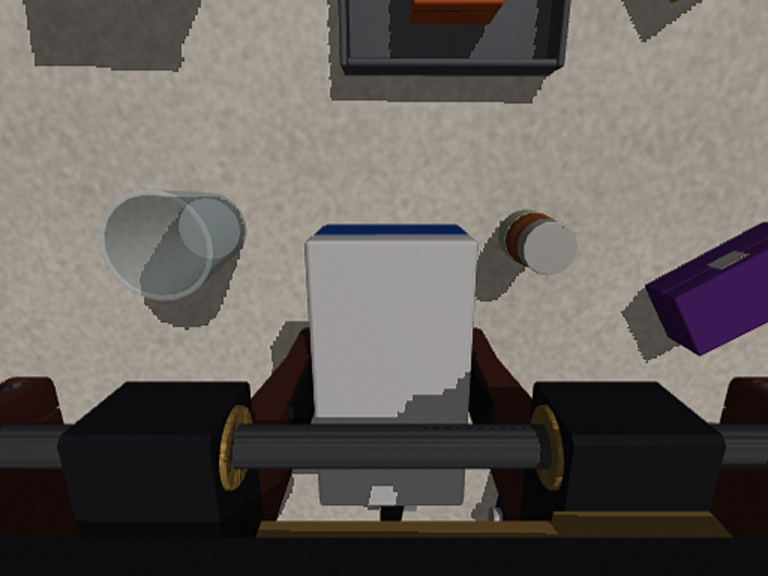

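```bash
python3 - <<'E'
from h import *
o=readout.get_obs();R=o['eef_rot'];p=o['tcp_pos']
for fn,zz in (('w12',.011),('w10',.012)):
  L=[(306,240),(475,239),(464,504),(320,506)] if fn=='w12' else [(305,244),(475,242),(464,507),(320,508)]
  if fn=='w10': p=np.array([.4802,.4178,.0785])
  P=p2w(fn,s15(L),p[2]+zz); print(fn,((P-p)@R*1000).round(1))
  q=fitrect(fn,s15(L),p[2]+zz,.056,.104,0.6);print(q,'off tool',((np.r_[q[:2],p[2]]-p)@R*1000).round(1))
E
```

```text
w12 [[-27.3 -53.9 -11. ]
 [ 26.9 -54.2 -11. ]
 [ 28.3  49.6 -11. ]
 [-27.7  50.4 -11. ]]
[0.4377 0.1989 0.9871 0.4651] off tool [ 0.1 -2.   0. ]
w10 [[-27.8 -52.5 -12. ]
 [ 25.8 -52.8 -12. ]
 [ 26.7  49.3 -12. ]
 [-28.3  49.4 -12. ]]
[0.4793 0.4194 0.777  0.9683] off tool [-0.9 -1.7 -0. ]
```

```bash
python3 - <<'E'
from h import *
cap('scene','s12');cap('top','t12')
a,_,_=load('t12');b,_,_=load('s12')
A=cv2.resize(a[95:175,230:305],None,fx=5,fy=5,interpolation=cv2.INTER_CUBIC)
B=cv2.resize(b[210:300,225:305],None,fx=5,fy=5,interpolation=cv2.INTER_CUBIC)
H=max(A.shape[0],B.shape[0]);C=np.zeros((H,A.shape[1]+B.shape[1],3),np.uint8);C[:A.shape[0],:A.shape[1]]=A;C[:B.shape[0],A.shape[1]:]=B
cv2.imwrite('pics/plate.png',C);print(A.shape)
E
```

```text
(400, 375, 3)
```

View pics/plate.png

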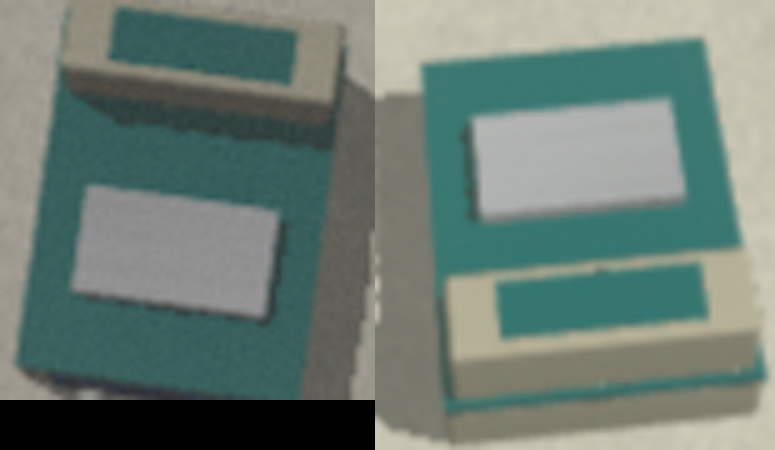

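```bash
python3 - <<'E'
from h import *
c=lambda L,o:(np.array(L,float)+.5)/5-.5+o
print(fitrect('t12',c([(86,186),(280,210),(267,319),(72,290)],[230,95]),.06,.06,.108,-8))
print(fitrect('s12',c([(470-375,115),(670-375,98),(686-375,199),(481-375,218)],[225,210]),.06,.06,.108,-8))
go(.6245,-.0165,.2,-7.8)
E
```

```text
[ 0.6257 -0.0158 -7.3721  0.6264]
[ 0.6257 -0.0151 -7.893   1.1921]
t 26.05 p [0.4367 0.1963 0.1922] yaw 0.66 op 0.635 F [ 1.02   -0.0575 -2.0286] j [  0.4  16.  -37.  116.1  12.2  51.7 -42.5] tilt [-0.0018 -0.001  -1.    ]
shift before turn cm [18.53 21.5  -0.8 ]
turn 8.46 or -171.54 shift after turn [21.49 18.54 -0.81]
```

```bash
python3 -m handwheel '{"hand":[-1,-1,-1,-1,-1,-1,-1,-1,-1,-1],"xyz":[[0,0,0],[2.0,2.0,0],[3.8,3.3,0],[3.8,3.3,0],[3.8,3.3,0],[3.8,3.3,0],[3,2.5,0],[1.3,0.9,0],[0,0,0],[0,0,0]],"turn":[8.4,0,0,0,0,0,0,0,0,0]}'
python3 - <<'E'
from h import *
cap('wrist','w13'); go(.6249,-.0170,.0895,-7.8)
E
```

```text
time: 27.3
tcp_pos: [0.6243, -0.0142, 0.1929]
eef_rot: [[0.991, -0.132, -0.001], [-0.132, -0.991, 0.001], [-0.002, -0.001, -1.0]]
ft_force: [0.3, -0.3, -1.5]
opening: 0.636
t 27.35 p [ 0.6244 -0.0142  0.1932] yaw -7.58 op 0.636 F [-1.0433 -0.284  -2.4712] j [ 15.8  27.8 -27.3  97.5  14.5  58.2 -24.1] tilt [-0.0009  0.0007 -1.    ]
shift before turn cm [ 0.09  0.28 10.37]
turn 0.22 or -179.78 shift after turn [ 0.09  0.28 10.37]
```

View pics/w13.png

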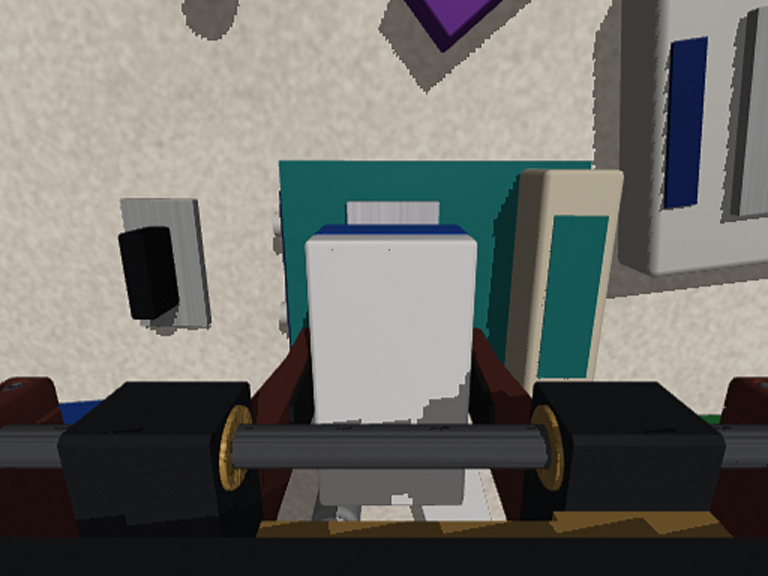

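```bash
python3 -m handwheel '{"hand":[-1,-1,-1,-1,-1,-1,-1,-1,-1,-1],"xyz":[[0.1,0.25,3],[0,0,3],[0,0,2],[0,0,1],[0,0,0.8],[0,0,0.3],[0,0,0.1],[0,0,0],[0,0,0],[0,0,0]],"turn":[0.2,0,0,0,0,0,0,0,0,0]}'
python3 - <<'E'
from h import *
cap('wrist','w14'); go(.6249,-.0170,.0895,-7.8)
E
```

```text
time: 28.6
tcp_pos: [0.6263, -0.019, 0.0916]
eef_rot: [[0.99, -0.138, 0.0], [-0.138, -0.99, -0.0], [0.0, -0.0, -1.0]]
ft_force: [-0.1, -0.3, -1.2]
opening: 0.635
t 28.65 p [ 0.6262 -0.019   0.0915] yaw -7.94 op 0.636 F [ 0.0427  0.3422 -1.1202] j [ 14.2  34.7 -24.8 101.5  18.7  47.9 -27.4] tilt [ 0.0002 -0.     -1.    ]
shift before turn cm [-0.16 -0.18  0.2 ]
turn -0.14 or 179.86 shift after turn [-0.16 -0.18  0.2 ]
```

View pics/w14.png

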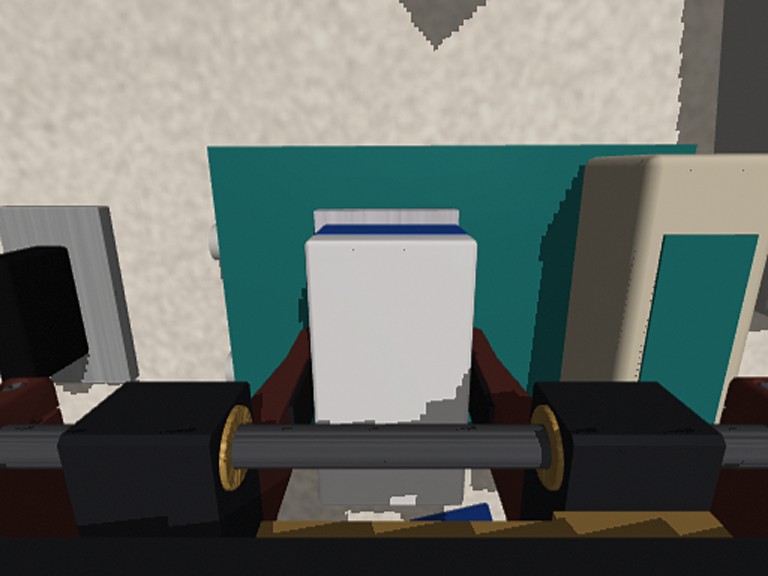

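```bash
python3 - <<'E'
from h import *
o=readout.get_obs();R=o['eef_rot'];p=o['tcp_pos']
P=p2w('w14',s15([(314,210),(459,209)]),.06);print(((P-p)@R*1000).round(1))
P=p2w('w14',s15([(306,240),(475,239)]),p[2]+.011);print(((P-p)@R*1000).round(1))
E
```

```text
[[-32.6 -58.5  31.5]
 [ 27.  -58.9  31.5]]
[[-27.8 -53.3 -11. ]
 [ 25.7 -53.6 -11. ]]
```

```bash
python3 -m handwheel '{"hand":[-1,-1,-1,-1,-1,-1,-1,-1,-1,-1],"xyz":[[-0.2,-0.22,-0.1],[0,0,0],[0,0,0],[0,0,0.1],[0,0,0.1],[0,0,0],[0,0,0],[0,0,0],[0,0,0],[0,0,0]],"turn":[0,0,0,0,0,0,0,0,0,0]}'
python3 - <<'E'
from h import *
go(.6249,-.0170,.0895,-7.8)
E
```

```text
time: 29.9
tcp_pos: [0.6245, -0.0165, 0.0904]
eef_rot: [[0.99, -0.138, 0.0], [-0.138, -0.99, -0.0], [0.0, 0.0, -1.0]]
ft_force: [-0.2, -0.5, -2.3]
opening: 0.633
t 29.9 p [ 0.6245 -0.0165  0.0904] yaw -7.94 op 0.633 F [-0.1608 -0.548  -2.3011] j [ 13.9  34.7 -24.8 101.7  18.8  47.7 -27.7] tilt [ 0.0001 -0.0001 -1.    ]
shift before turn cm [0.05 0.04 0.09]
turn -0.14 or 179.86 shift after turn [0.05 0.04 0.09]
```

```bash
python3 -m handwheel '{"hand":[-1,-1,-1,-1,0.5,0.5,0.5,1,1,1],"xyz":[[0,0,0.05],[0,0,0.05],[0,0,0.05],[0,0,0],[0,0,0],[0,0,0],[0,0,0],[0,0,-3],[0,0,-4],[0,0,-4]],"turn":[0,0,0,0,0,0,0,0,0,0]}'
python3 - <<'E'
from h import *
cap('wrist','w15'); go(.6502,-.2238,.2,8)
E
```

```text
time: 31.15
tcp_pos: [0.6243, -0.0165, 0.2]
eef_rot: [[0.99, -0.138, -0.0], [-0.138, -0.99, 0.0], [-0.0, -0.0, -1.0]]
ft_force: [-0.2, -0.2, -0.3]
opening: 0.996
t 31.2 p [ 0.6272 -0.016   0.2059] yaw -7.94 op 1.0 F [1.4915 0.4284 3.267 ] j [ 16.1  27.1 -27.5  96.9  14.2  59.  -24. ] tilt [ 0.0081  0.0002 -1.    ]
shift before turn cm [ 5.14 20.27  0.61]
turn -15.94 or 164.06 shift after turn [-0.62 20.9   0.56]
```

View pics/w15.png

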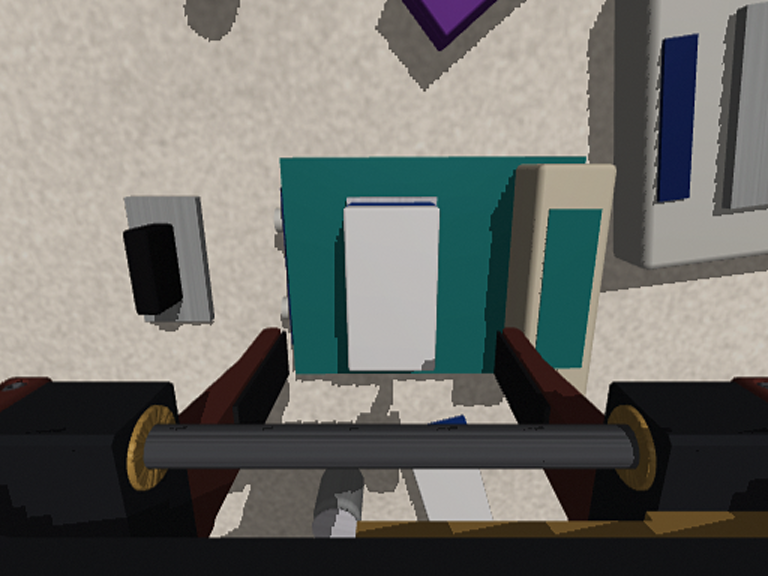

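```bash
python3 -m handwheel '{"hand":[1,1,1,1,1,1,1,1,1,1],"xyz":[[0,0,-1],[0,0,0],[0,3,0],[0,5,0],[0,5,0],[0,5,0],[-0.3,2.5,0],[-0.3,0.4,0],[0,0,1],[0,0,0]],"turn":[-8,-8,0,0,0,0,0,0,0,0]}'
python3 - <<'E'
from h import *
print(fitrect('w15',s15([(344,208),(439,207),(436.5,371),(348.5,371)]),.1,.056,.104,-8))
cap('wrist','w16'); go(.6502,-.2238,.028,8)
E
```

```text
time: 32.45
tcp_pos: [0.6473, -0.2219, 0.1977]
eef_rot: [[0.99, 0.143, -0.002], [0.143, -0.99, 0.001], [-0.002, -0.002, -1.0]]
ft_force: [0.3, 0.2, -0.3]
opening: 1.0
[ 0.624  -0.0149 -7.5817  0.5378]
t 32.5 p [ 0.6477 -0.2221  0.1983] yaw 8.21 op 1.001 F [-0.0919 -0.8632  0.1169] j [ 32.5  33.1 -27.6  88.4  16.5  62.6   9.3] tilt [-0.001  0.001 -1.   ]
shift before turn cm [ 0.24  0.22 17.03]
turn 0.21 or -179.79 shift after turn [ 0.24  0.22 17.03]
```

View pics/w16.png

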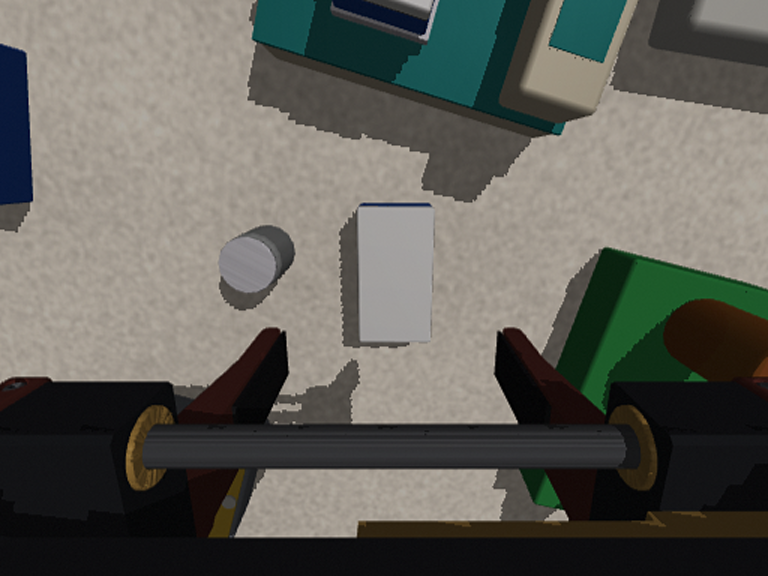

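```bash
python3 - <<'E'
from h import *
q=fitrect('w16',s15([(358,207),(434,206),(432,341.5),(359,341.5)]),.04,.056,.104,8);print(q)
go(q[0],q[1],.029,q[2])
E
```

```text
[ 0.65   -0.2242  8.2796  0.6911]
t 32.5 p [ 0.6477 -0.2221  0.1983] yaw 8.21 op 1.001 F [-0.0919 -0.8632  0.1169] j [ 32.5  33.1 -27.6  88.4  16.5  62.6   9.3] tilt [-0.001  0.001 -1.   ]
shift before turn cm [ 0.21  0.26 16.93]
turn -0.07 or 179.93 shift after turn [ 0.21  0.26 16.93]
```

```bash
python3 - <<'E'
from h import *
print(p2w('w16',s15([(605,248),(540,505),(575,340)]),.03)); print(p2w('w16',s15([(665,330)]),.12))
o=readout.get_obs();P=p2w('w16',s15([(605,248),(540,505),(575,340)]),.03);print((P-o['tcp_pos'])@o['eef_rot'])
print(p2w('top0',s15([(490,128),(605,135),(505,95)]),.04))
E
```

```text
[[ 0.8024 -0.182   0.03  ]
 [ 0.8105 -0.4186  0.03  ]
 [ 0.7996 -0.2576  0.03  ]]
[[ 0.8007 -0.2123  0.12  ]]
[[ 0.159  -0.0174  0.1682]
 [ 0.1332  0.2179  0.1679]
 [ 0.1455  0.057   0.1681]]
[[ 0.8021 -0.1903  0.04  ]
 [ 0.7892 -0.4071  0.04  ]
 [ 0.8664 -0.2191  0.04  ]]
```

Clear: the rack is more than 140 mm away.

```bash
python3 -m handwheel '{"hand":[1,1,1,1,1,1,1,1,-1,-1],"xyz":[[0.2,0.25,1],[0,0,3],[0,0,4],[0,0,4],[0,0,3],[0,0,1.5],[0,0,0.4],[0,0,0],[0,0,0],[0,0,0]],"turn":[0,0,0,0,0,0,0,0,0,0]}'
python3 -m handwheel '{"hand":[-1,-1,-1,-1,-1,-1,-1,-1,-1,-1],"xyz":[[0,0,0],[0,0,0],[0,0,0],[0,0,-0.5],[0,0,-2],[0,0,-3],[0,0,-4],[0,0,-4],[0,0,-4],[0,0,0]],"turn":[0,0,0,0,0,0,0,0,0,0]}'
python3 - <<'E'
from h import *
cap('wrist','w17'); go(.624,-.0149,.2,-7.8)
cap('top','t17');cap('scene','s17')
E
```

```text
time: 33.75
tcp_pos: [0.6507, -0.2267, 0.0309]
eef_rot: [[0.99, 0.14, 0.001], [0.14, -0.99, -0.001], [0.001, 0.001, -1.0]]
ft_force: [1.0, -0.2, 0.2]
opening: 0.814
time: 35.0
tcp_pos: [0.6524, -0.2266, 0.2101]
eef_rot: [[0.99, 0.14, 0.008], [0.14, -0.99, -0.002], [0.007, 0.003, -1.0]]
ft_force: [0.5, 0.1, -2.6]
opening: 0.636
t 35.05 p [ 0.6509 -0.2265  0.2073] yaw 8.06 op 0.631 F [ 0.7238  0.1174 -1.6783] j [ 32.7  32.9 -27.7  87.5  16.4  63.4   9.5] tilt [ 0.0036 -0.0012 -1.    ]
shift before turn cm [  0.3  -21.33   0.69]
turn 15.86 or -164.14 shift after turn [ -5.54 -20.6    0.67]
```

View pics/w17.png

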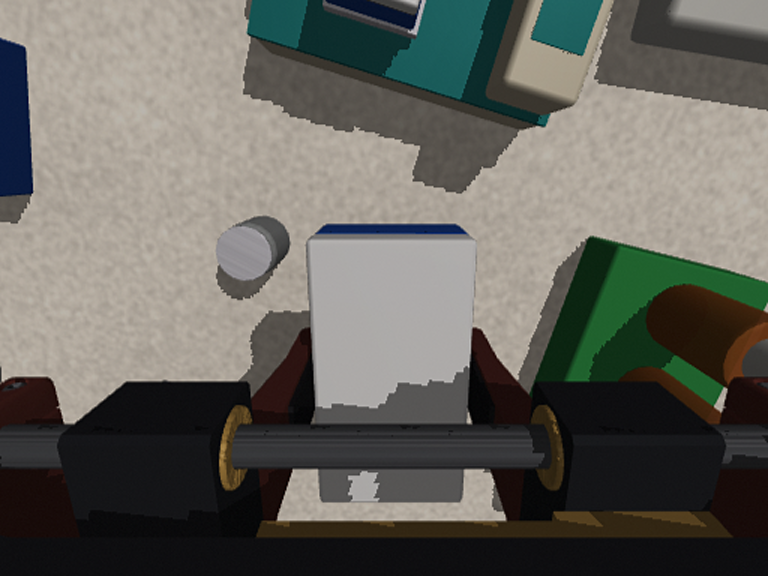

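View pics/t17.png

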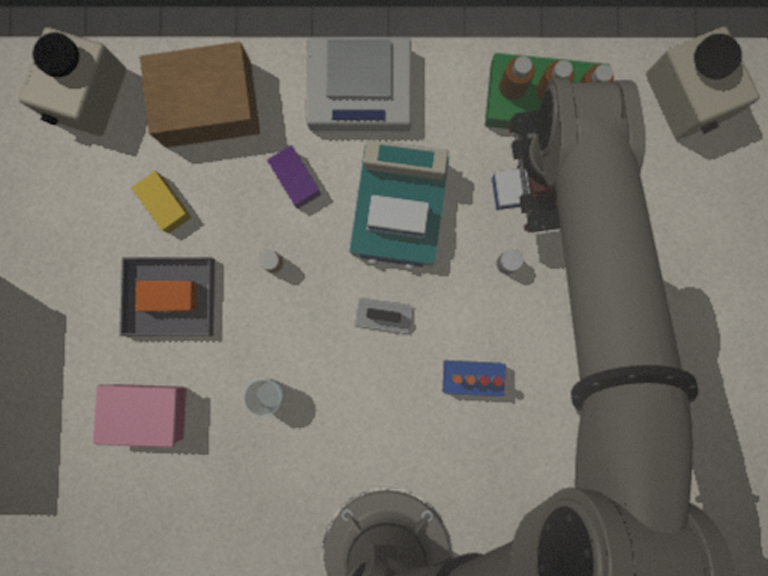

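View pics/s17.png

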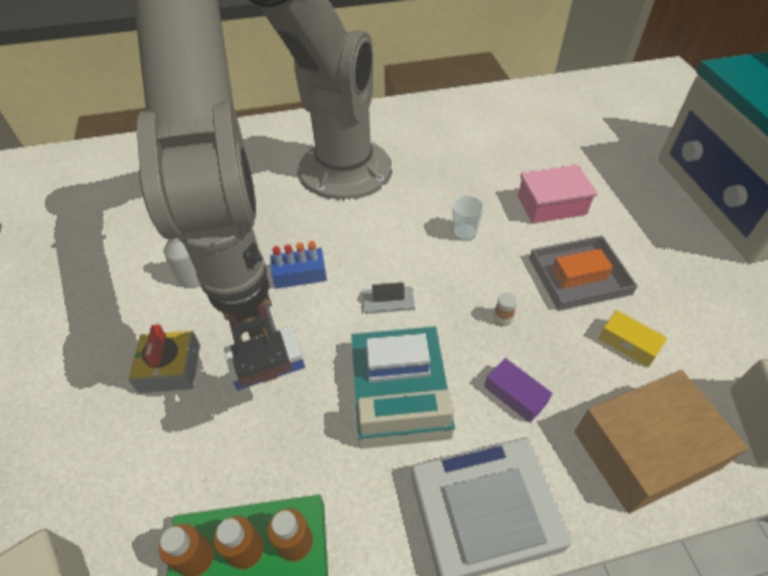

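```bash
python3 - <<'E'
from h import *
# w17: pose from camera pic time (tcp read just after)
o=readout.get_obs();R=o['eef_rot'];p=o['tcp_pos']
L=[(307,240),(475,239),(463,501),(320,502)]
for p in (np.array([.6509,-.2265,.2073]),np.array([.6524,-.2266,.2101])):
  q=fitrect('w17',s15(L),p[2]+.0095,.056,.104,8);print(q,((np.r_[q[:2],p[2]]-p)@R*1000).round(1))
a,_,_=load('t17');b,_,_=load('s17')
A=cv2.resize(a[125:160,235:295],None,fx=8,fy=8,interpolation=cv2.INTER_CUBIC)
B=cv2.resize(b[215:265,235:300],None,fx=8,fy=8,interpolation=cv2.INTER_CUBIC)
B=B[:,:480];A=A[:,:480]
cv2.imwrite('pics/b1.png',np.vstack([A,B]));print(A.shape)
E
```

```text
[ 0.6516 -0.226   8.1792  0.4052] [ 0.7 -0.4 -0. ]
[ 0.6513 -0.2244  8.1792  0.7808] [-0.7 -2.3  0. ]
(280, 480, 3)
```

View pics/b1.png

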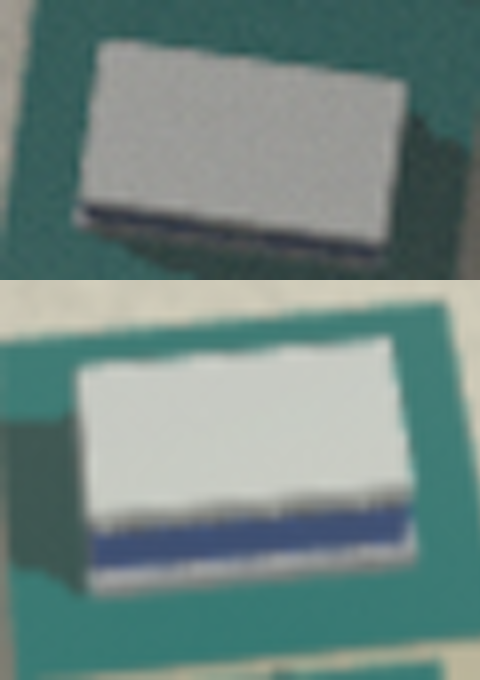

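```bash
python3 -m handwheel '{"hand":[-1,-1,-1,-1,-1,-1,-1,-1,-1,-1],"xyz":[[0,0,0],[0,0,0],[-0.5,-2,0],[-1,-4,0],[-1.2,-4.6,0],[-1.2,-4.6,0],[-1.2,-4,0],[-0.4,-1.5,0],[0,0,0],[0,0,0]],"turn":[7.9,7.9,0,0,0,0,0,0,0,0]}'
python3 -m handwheel '{"hand":[-1,-1,-1,-1,-1,-1,-1,-1,-1,-1],"xyz":[[0,0,1],[0,0,2],[0,0,1.5],[0,0,1],[0,0,0],[0,0,0],[0,0,0],[0,0,0],[0,0,0],[0,0,0]],"turn":[0,0,0,0,0,0,0,0,0,0]}'
python3 - <<'E'
from h import *
cap('wrist','w18'); go(.6244,-.0165,.131,-7.94)
im,_,_=load('w18'); cv2.imwrite('pics/w18c.png',cv2.resize(im[120:350,190:330],None,fx=4.5,fy=2.6,interpolation=cv2.INTER_CUBIC))
im,_,_=load('w14'); cv2.imwrite('pics/w14c.png',cv2.resize(im[120:350,190:330],None,fx=4.5,fy=2.6,interpolation=cv2.INTER_CUBIC))
E
```

```text
time: 36.4
tcp_pos: [0.6236, -0.016, 0.2044]
eef_rot: [[0.991, -0.136, -0.001], [-0.136, -0.991, -0.001], [-0.0, 0.001, -1.0]]
ft_force: [-0.1, -0.3, -2.2]
opening: 0.635
time: 37.65
tcp_pos: [0.6235, -0.014, 0.15]
eef_rot: [[0.991, -0.135, 0.0], [-0.135, -0.991, -0.0], [0.0, 0.0, -1.0]]
ft_force: [0.3, 0.1, -2.1]
opening: 0.635
t 37.7 p [ 0.6235 -0.0139  0.1499] yaw -7.74 op 0.638 F [-0.7705  1.0594 -1.5457] j [ 15.   30.4 -26.4  99.7  16.3  53.6 -25.7] tilt [ 0.0001 -0.     -1.    ]
shift before turn cm [0.12 0.24 1.89]
turn 0.2 or -179.8 shift after turn [0.12 0.24 1.89]
```

View pics/w18.png

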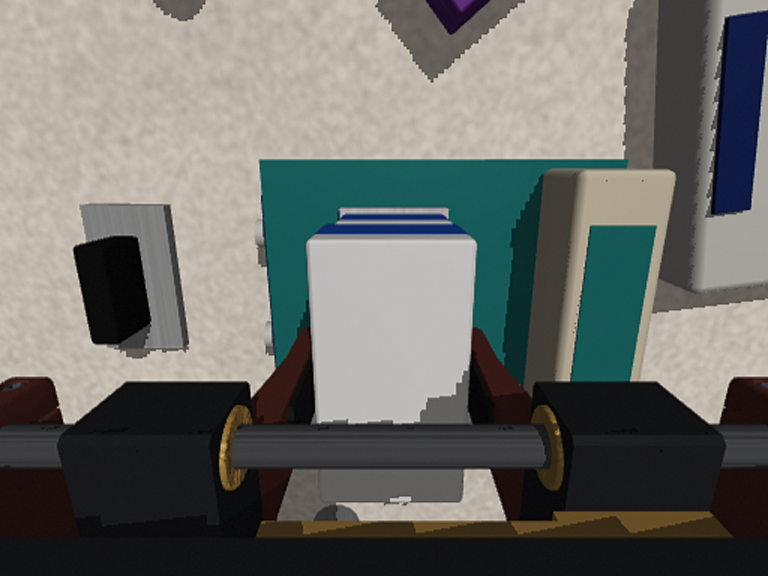

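View pics/w18c.png

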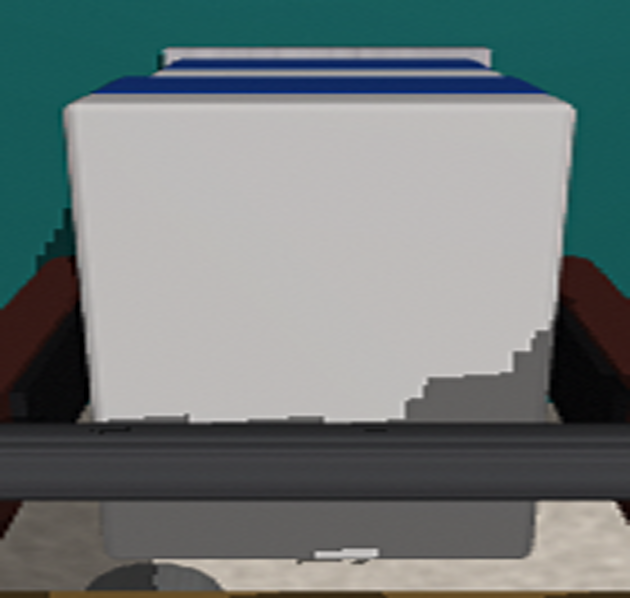

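View pics/w14c.png

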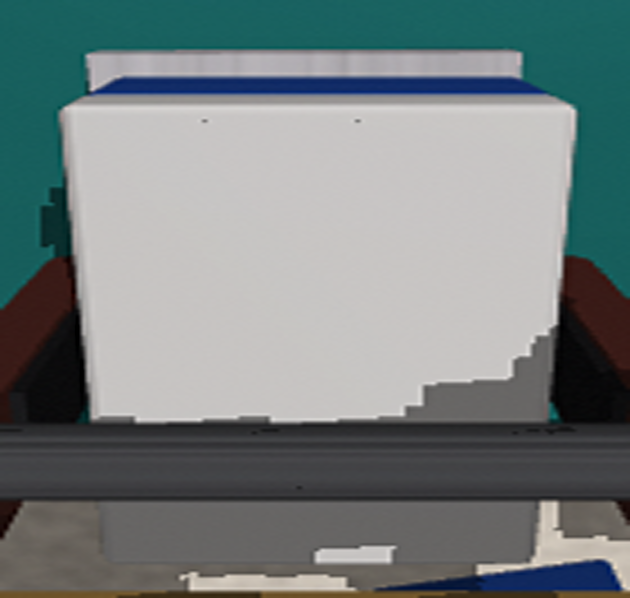

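```bash
python3 - <<'E'
from h import *
c=lambda L:(np.array(L,float)+.5)/[4.5,2.6]-.5+[190,120]
def rel(fn,L,p,yaw,dz):
  a=np.radians(yaw);R=np.array([[np.cos(a),np.sin(a),0],[np.sin(a),-np.cos(a),0],[0,0,-1]])
  P=p2w(fn,c(L),p[2]+dz);q=fitrect(fn,c(L),p[2]+dz,.056,.104,yaw)
  print(fn,q,((np.r_[q[:2],p[2]]-p)@R*1000).round(2)); print(((P-p)@R*1000)[:,:2].round(1).tolist())
for dz in(.010,.011,.012): rel('w14',[(63,106),(575,104),(533,562),(105,562)],np.array([.6263,-.019,.0916]),-7.94,dz)
for dz in (.008,.0095,.0105):rel('w18',[(67,106),(575,105),(533,557),(105,558)],np.array([.6235,-.014,.15]),-7.74,dz)
E
```

```text
w14 [ 0.6255 -0.0173 -7.9052  0.5851] [-1.02 -1.62  0.  ]
[[-28.3, -52.9], [26.2, -53.3], [26.6, 49.8], [-28.6, 49.8]]
w14 [ 0.6256 -0.0167 -7.9053  0.8786] [-1.02 -2.18  0.  ]
[[-28.1, -53.1], [26.0, -53.4], [26.4, 48.9], [-28.4, 48.9]]
w14 [ 0.6257 -0.0161 -7.9053  1.1807] [-1.02 -2.74  0.  ]
[[-27.9, -53.2], [25.8, -53.6], [26.2, 47.9], [-28.2, 47.9]]
w18 [ 0.6228 -0.0128 -7.789   0.4423] [-0.82 -1.12  0.  ]
[[-28.1, -52.6], [26.7, -52.8], [27.0, 50.3], [-28.9, 50.6]]
w18 [ 0.623  -0.012  -7.7889  0.873 ] [-0.82 -1.95  0.  ]
[[-27.8, -52.8], [26.4, -53.0], [26.7, 48.9], [-28.6, 49.2]]
w18 [ 0.623  -0.0114 -7.7889  1.1727] [-0.82 -2.51  0.  ]
[[-27.6, -53.0], [26.2, -53.2], [26.5, 47.9], [-28.4, 48.2]]
```

```bash
python3 - <<'E'
from h import *
c=lambda L,o:(np.array(L,float)+.5)/8-.5+o
print(fitrect('t17',c([(100,42),(406,82),(386,248),(80,203)],[235,125]),.1,.056,.104,-8))
print(fitrect('s17',c([(78,368-280),(392,338-280),(412,488-280),(88,522-280)],[235,215]),.1,.056,.104,-8))
E
```

```text
[ 0.6246 -0.0156 -7.4463  0.4698]
[ 0.6263 -0.0153 -7.6459  0.8796]
```

```bash
python3 -m handwheel '{"hand":[-1,-1,-1,-1,-1,-1,-1,-1,-1,-1],"xyz":[[0.1,0.2,0.5],[0,0,0.5],[0,0,0.4],[0,0,0.3],[0,0,0.1],[0,0,0],[0,0,0],[0,0,0],[0,0,0],[0,0,0]],"turn":[0.2,0,0,0,0,0,0,0,0,0]}'
python3 - <<'E'
from h import *
go(.6244,-.0165,.1305,-7.94)
E
```

```text
time: 38.95
tcp_pos: [0.6243, -0.0161, 0.1319]
eef_rot: [[0.99, -0.138, 0.0], [-0.138, -0.99, -0.0], [0.0, 0.0, -1.0]]
ft_force: [-0.0, 0.4, -2.3]
opening: 0.635
t 38.95 p [ 0.6243 -0.0161  0.1319] yaw -7.94 op 0.635 F [-0.0413  0.4323 -2.2667] j [ 14.8  31.7 -25.9 100.4  17.   51.8 -26.3] tilt [ 0.0001 -0.     -1.    ]
shift before turn cm [0.02 0.04 0.14]
turn -0.0 or 180.0 shift after turn [0.02 0.04 0.14]
```

```bash
python3 -m handwheel '{"hand":[-1,-1,-1,-1,-1,-1,-1,-1,-1,-1],"xyz":[[0.02,0.04,0.04],[0,0,0.03],[0,0,0.03],[0,0,0],[0,0,0],[0,0,0],[0,0,0],[0,0,0],[0,0,0],[0,0,0]],"turn":[0,0,0,0,0,0,0,0,0,0]}'
python3 - <<'E'
from h import *
go(.6244,-.0165,.1305,-7.94)
E
```

```text
time: 40.2
tcp_pos: [0.6244, -0.0165, 0.1309]
eef_rot: [[0.99, -0.138, -0.0], [-0.138, -0.99, -0.0], [-0.0, 0.0, -1.0]]
ft_force: [0.6, 0.1, -1.7]
opening: 0.637
t 40.2 p [ 0.6244 -0.0165  0.1309] yaw -7.94 op 0.637 F [ 0.6113  0.0792 -1.7316] j [ 14.8  31.8 -25.9 100.4  17.   51.7 -26.3] tilt [-0. -0. -1.]
shift before turn cm [ 0.   -0.    0.04]
turn -0.0 or 180.0 shift after turn [ 0.   -0.    0.04]
```

```bash
python3 -m handwheel '{"hand":[-1,-1,-1,0.5,0.5,0.5,0.5,1,1,1],"xyz":[[0,0,0.04],[0,0,0.03],[0,0,0],[0,0,0],[0,0,0],[0,0,0],[0,0,-1],[0,0,-3],[0,0,-4],[0,0,-4]],"turn":[0,0,0,0,0,0,0,0,0,0]}'
python3 -m handwheel '{"hand":[1,1,1,1,1,1,1,1,1,1],"xyz":[[0,0,0],[-2,0,0],[-4,0,0],[-4,0,0],[-4,0,0],[-3,0,0],[-1,0,0],[0,0,0],[0,0,0],[0,0,0]],"turn":[0,0,0,0,0,0,0,0,0,0]}'
python3 - <<'E'
from h import *
cap('wrist','w19');cap('scene','s19');cap('top','t19'); go(.446,.0104,.034,-8)
b,_,_=load('s19');cv2.imwrite('pics/b2.png',cv2.resize(b[195:285,225:315],None,fx=6,fy=6,interpolation=cv2.INTER_CUBIC))
E
```

```text
time: 41.45
tcp_pos: [0.6244, -0.0164, 0.2521]
eef_rot: [[0.99, -0.138, 0.001], [-0.138, -0.99, 0.0], [0.0, -0.0, -1.0]]
ft_force: [-0.3, 0.1, -0.0]
opening: 0.998
time: 42.7
tcp_pos: [0.4469, 0.0084, 0.2501]
eef_rot: [[0.99, -0.138, 0.0], [-0.138, -0.99, 0.001], [-0.0, -0.001, -1.0]]
ft_force: [0.6, -0.1, 0.6]
opening: 1.0
t 42.85 p [0.4465 0.0084 0.25  ] yaw -7.94 op 0.999 F [-0.9493  0.2426 -0.1065] j [ 21.    7.4 -32.2 116.6   4.6  57.3 -21.4] tilt [-0.0002  0.0004 -1.    ]
shift before turn cm [-0.07 -0.18 21.6 ]
turn 0.06 or -179.94 shift after turn [-0.07 -0.18 21.6 ]
```

View pics/w19.png

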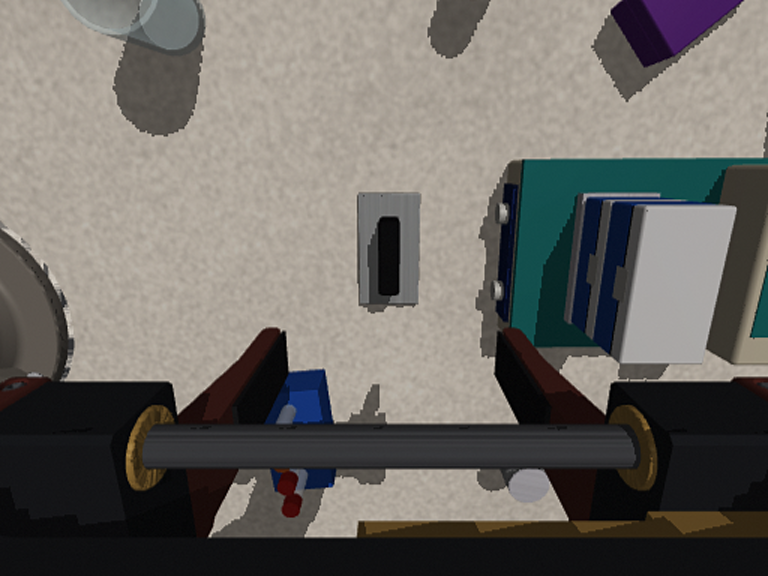

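View pics/b2.png

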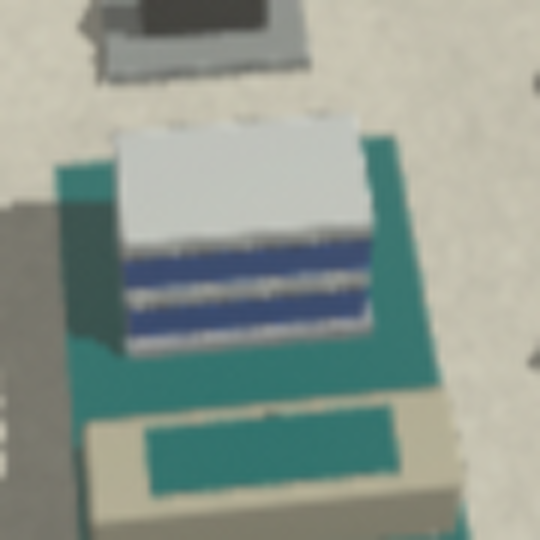

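```bash
python3 - <<'E'
from h import *
print(fitrect('w19',s15([(358,193),(420,193),(418,304),(358,303.5)]),.01,.056,.104,-8))
print(fitrect('w19',s15([(378.5,217),(400,217),(398.5,296),(379,296)]),.05,.018,.064,-8))
print('col top in w19',fitrect('w19',s15([(638,206),(736,206),(705,363),(620,363)]),.14,.056,.104,-8))
c=lambda L,o,k:(np.array(L,float)+.5)/k-.5+o
print(fitrect('s19',c([(117,130),(356,113),(373,228),(124,248)],[225,195],6),.14,.056,.104,-8))
a,_,_=load('t19');cv2.imwrite('pics/b3.png',cv2.resize(a[115:170,230:300],None,fx=10,fy=10,interpolation=cv2.INTER_CUBIC))
E
```

```text
[ 0.4436  0.0097 -8.4861  0.4654]
[ 0.4445  0.0113 -8.3662  1.1707]
col top in w19 [ 0.6222 -0.0142 -6.3858  0.997 ]
[ 0.6263 -0.015  -8.81    1.1598]
```

View pics/b3.png

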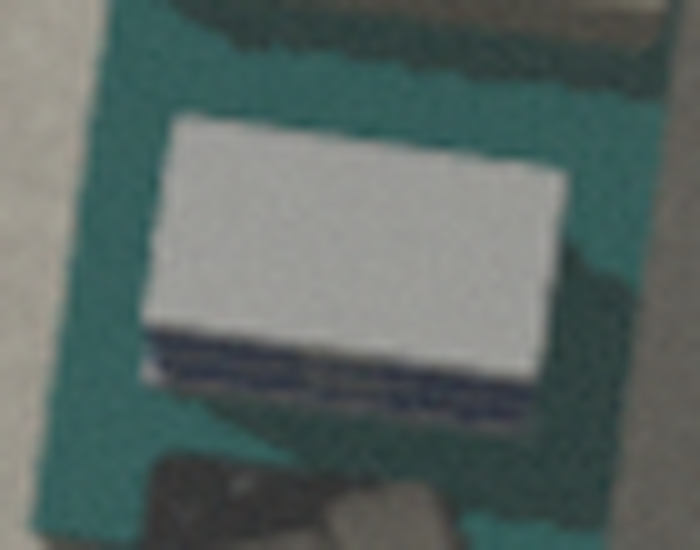

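```bash
python3 - <<'E'
from h import *
c=lambda L,o,k:(np.array(L,float)+.5)/k-.5+o
print(fitrect('t19',c([(175,117),(568,171),(540,379),(145,326)],[230,115],10),.14,.056,.104,-8))
im,_,_=load('w19');cv2.imwrite('pics/b4.png',cv2.resize(im[115:260,360:512],None,fx=5,fy=4,interpolation=cv2.INTER_CUBIC))
# predicted edge lines of boxes for a perfectly aligned column
a=np.radians(-7.8);R=np.array([[np.cos(a),-np.sin(a)],[np.sin(a),np.cos(a)]])
for z in(.06,.1,.14):
    P=np.array([[-.028,.052],[-.028,-.052],[.028,.052],[.028,-.052]])@R.T+[.6247,-.0148]
    print(z,((w2p('w19',np.c_[P,np.full(4,z)])-[360,115])*[5,4]).round(0).tolist())
E
```

```text
[ 0.6252 -0.016  -7.5288  0.4514]
0.06 [[155.0, 62.0], [104.0, 397.0], [396.0, 61.0], [325.0, 396.0]]
0.1 [[242.0, 72.0], [177.0, 447.0], [515.0, 72.0], [425.0, 447.0]]
0.14 [[357.0, 86.0], [270.0, 511.0], [671.0, 86.0], [552.0, 511.0]]
```

View pics/b4.png

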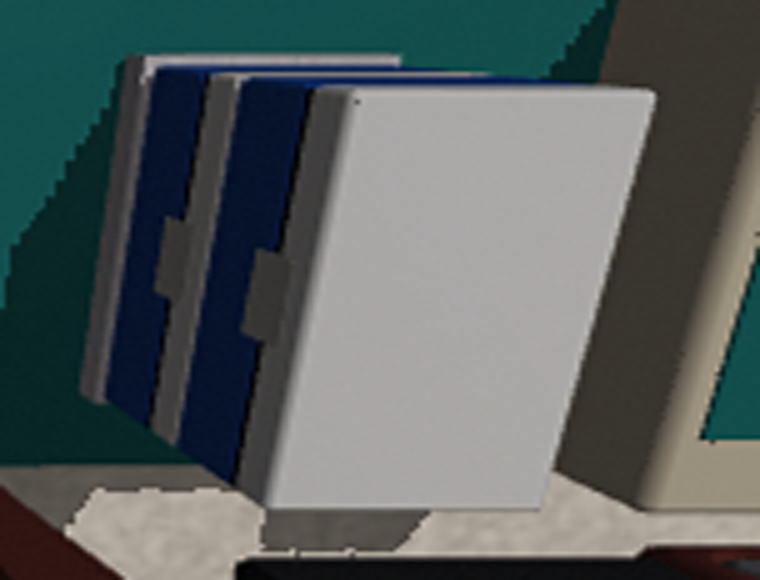

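```bash
python3 -m handwheel '{"hand":[1,1,1,1,1,1,1,1,-1,-1],"xyz":[[-0.28,-0.1,2],[0,0,4],[0,0,5],[0,0,5],[0,0,3],[0,0,2],[0,0,0.5],[0,0,0],[0,0,0],[0,0,0]],"turn":[0.1,0,0,0,0,0,0,0,0,0]}'
python3 -m handwheel '{"hand":[-1,-1,-1,-1,-1,-1,-1,-1,-1,-1],"xyz":[[0,0,0],[0,0,0],[0,0,0],[0,0,0],[0,0,0],[0,0,0],[0,0,0],[0,0,-1],[0,0,-3],[0,0,-4]],"turn":[0,0,0,0,0,0,0,0,0,0]}'
python3 -m handwheel '{"hand":[-1,-1,-1,-1,-1,-1,-1,-1,-1,-1],"xyz":[[0,0,-5],[0,0,-4],[0,0,-3],[0,0,0],[0,0,0],[0,0,0],[0,0,0],[0,0,0],[0,0,0],[0,0,0]],"turn":[0,0,0,0,0,0,0,0,0,0]}'
python3 - <<'E'
from h import *
cap('wrist','w20'); go(.6244,-.0165,.22,-7.94)
E
```

```text
time: 44.1
tcp_pos: [0.4441, 0.0097, 0.0359]
eef_rot: [[0.99, -0.14, 0.002], [-0.14, -0.99, -0.0], [0.002, -0.0, -1.0]]
ft_force: [0.4, 0.5, 0.9]
opening: 0.813
time: 45.35
tcp_pos: [0.4419, 0.0097, 0.1155]
eef_rot: [[0.99, -0.139, -0.004], [-0.139, -0.99, 0.0], [-0.004, 0.0, -1.0]]
ft_force: [1.2, -0.2, -4.3]
opening: 0.2
time: 46.6
tcp_pos: [0.4435, 0.0098, 0.2351]
eef_rot: [[0.99, -0.14, -0.0], [-0.14, -0.99, 0.0], [-0.0, -0.0, -1.0]]
ft_force: [-0.1, -0.3, -2.8]
opening: 0.204
t 46.65 p [0.4435 0.0098 0.2352] yaw -8.04 op 0.205 F [ 0.8521  0.4579 -4.3395] j [ 22.2   8.3 -33.9 117.8   5.6  55.4 -22.7] tilt [ 0.0001 -0.     -1.    ]
shift before turn cm [18.28  0.07  1.52]
turn -0.1 or 179.9 shift after turn [18.28  0.1   1.52]
```

View pics/w20.png

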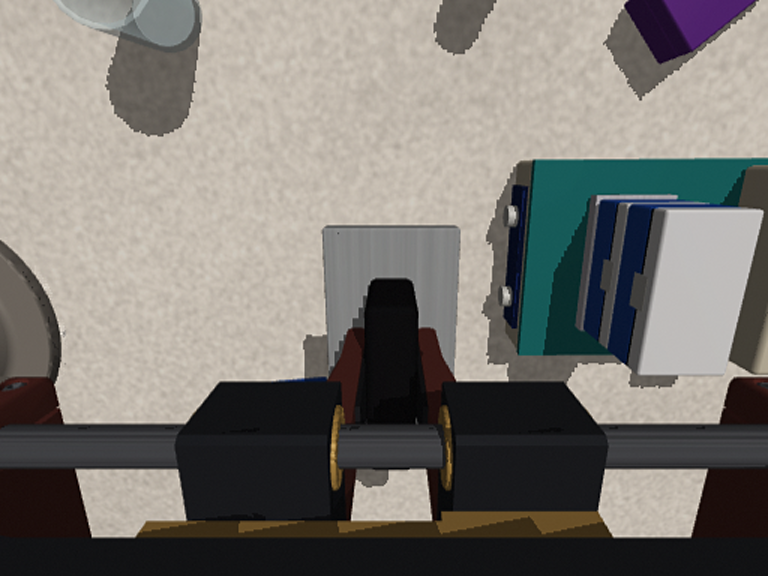

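```bash
python3 - <<'E'
from h import *
o=readout.get_obs();R=o['eef_rot'];p=o['tcp_pos']
P=p2w('w20',s15([(323,227),(460,227)]),p[2]-.0245);print(((P-p)@R*1000).round(1))
P=p2w('w20',s15([(323,227),(460,227)]),p[2]-.0235);print(((P-p)@R*1000).round(1))
P=p2w('w20',s15([(370,300),(417,300)]),p[2]+.0155);print(((P-p)@R*1000).round(1))
E
```

```text
[[-28.1 -52.5  24.5]
 [ 26.5 -52.5  24.5]]
[[-28.  -52.7  23.5]
 [ 26.3 -52.7  23.5]]
[[ -7.7 -34.8 -15.5]
 [  7.3 -34.8 -15.5]]
```

```bash
python3 -m handwheel '{"hand":[-1,-1,-1,-1,-1,-1,-1,-1,-1,-1],"xyz":[[1,0,0],[3,0,0],[4,0,0],[4,0.04,0],[4,0,0],[2,0,0],[0.3,0,0],[0,0,0],[0,0,0],[0,0,0]],"turn":[0,0,0,0,0,0,0,0,0,0]}'
python3 -m handwheel '{"hand":[-1,-1,-1,-1,-1,-1,-1,-1,-1,-1],"xyz":[[0,0,2],[0,0,2],[0,0,1],[0,0,0.4],[0,0,0],[0,0,0],[0,0,0],[0,0,0],[0,0,0],[0,0,0]],"turn":[0,0,0,0,0,0,0,0,0,0]}'
python3 - <<'E'
from h import *
cap('wrist','w21'); go(.6245,-.0159,.1755,-7.94)
E
```

```text
time: 47.9
tcp_pos: [0.6241, -0.0162, 0.2354]
eef_rot: [[0.99, -0.14, 0.0], [-0.14, -0.99, -0.0], [0.0, 0.0, -1.0]]
ft_force: [0.1, -0.1, -3.0]
opening: 0.202
time: 49.15
tcp_pos: [0.6246, -0.0163, 0.1812]
eef_rot: [[0.99, -0.14, 0.0], [-0.14, -0.99, -0.0], [0.0, 0.0, -1.0]]
ft_force: [-0.1, -0.7, -3.2]
opening: 0.205
t 49.2 p [ 0.6246 -0.0163  0.1812] yaw -8.04 op 0.205 F [ 0.9945 -0.4998 -4.4514] j [ 17.1  28.9 -28.9  98.1  16.2  57.2 -25.7] tilt [ 0.0001 -0.     -1.    ]
shift before turn cm [-0.02 -0.03  0.57]
turn -0.1 or 179.9 shift after turn [-0.02 -0.03  0.57]
```

View pics/w21.png

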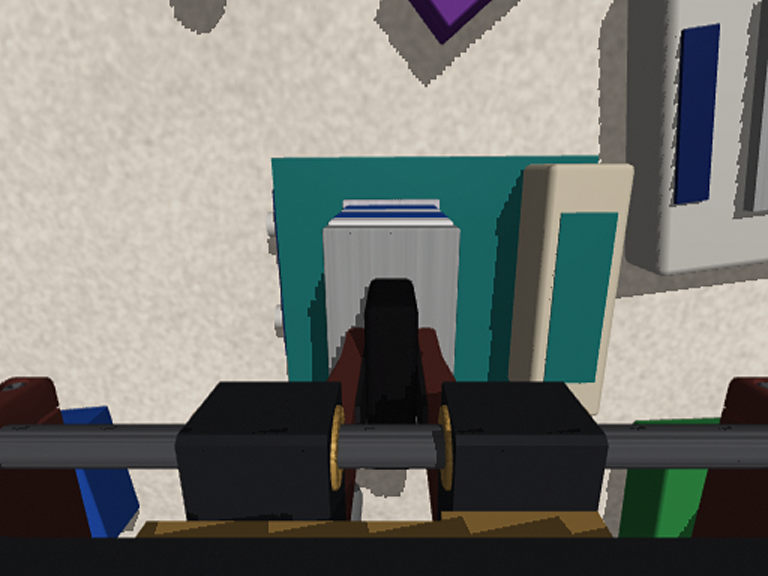

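```bash
python3 -m handwheel '{"hand":[-1,-1,-1,-1,-1,-1,-1,-1,-1,-1],"xyz":[[-0.02,-0.03,0.2],[0,0,0.15],[0,0,0.1],[0,0,0.05],[0,0,0],[0,0,0],[0,0,0],[0,0,0],[0,0,0],[0,0,0]],"turn":[0,0,0,0,0,0,0,0,0,0]}'
python3 - <<'E'
from h import *
cap('wrist','w22'); go(.6245,-.0159,.1755,-7.94)
E
```

```text
time: 50.45
tcp_pos: [0.6245, -0.0159, 0.1762]
eef_rot: [[0.99, -0.14, 0.0], [-0.14, -0.99, -0.0], [0.0, 0.0, -1.0]]
ft_force: [0.1, -0.3, -4.5]
opening: 0.205
t 50.5 p [ 0.6245 -0.0159  0.1762] yaw -8.04 op 0.201 F [ 0.5616 -0.6018 -4.1186] j [ 17.   29.2 -28.8  98.3  16.4  56.7 -25.9] tilt [ 0. -0. -1.]
shift before turn cm [ 0.   -0.    0.07]
turn -0.1 or 179.9 shift after turn [ 0.   -0.    0.07]
```

View pics/w22.png

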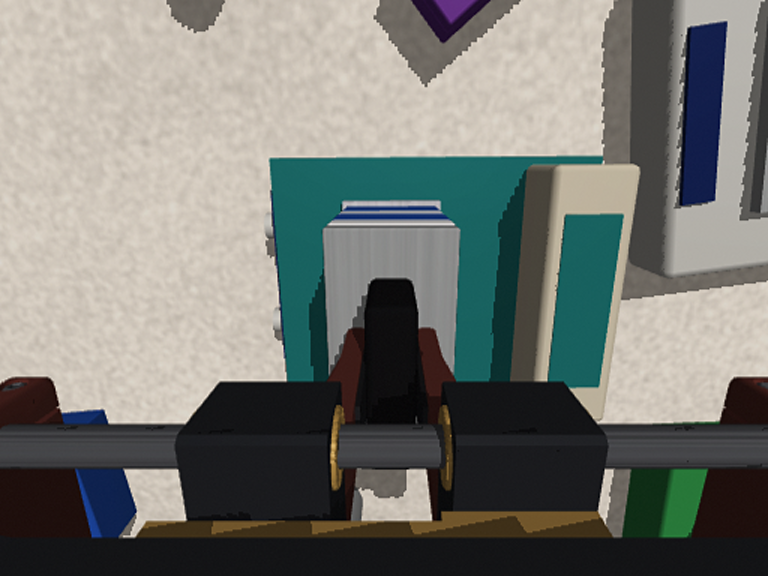

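Still unloaded at −4 N, so I'll step down until the force falls.

```bash
python3 -m handwheel '{"hand":[-1,-1,-1,-1,-1,-1,-1,-1,-1,-1],"xyz":[[0,0,0.04],[0,0,0.04],[0,0,0.03],[0,0,0],[0,0,0],[0,0,0],[0,0,0],[0,0,0],[0,0,0],[0,0,0]],"turn":[0,0,0,0,0,0,0,0,0,0]}'
```

```text
time: 51.75
tcp_pos: [0.6245, -0.0159, 0.1753]
eef_rot: [[0.99, -0.14, 0.0], [-0.14, -0.99, -0.0], [0.0, 0.0, -1.0]]
ft_force: [-2.8, -0.6, 3.7]
opening: 0.202
```

```bash
python3 -m handwheel '{"hand":[-1,-1,1,1,1,1,1,1,1,1],"xyz":[[0,0,-0.04],[0,0,0],[0,0,0],[0,0,0],[0,0,0],[0,0,-1],[0,0,-3],[0,0,-3],[0,0,-2],[0,0,0]],"turn":[0,0,0,0,0,0,0,0,0,0]}'
python3 -m handwheel '{"hand":[1,1,1,1,1,1,1,1,1,1],"xyz":[[0,1,0],[0,2,0],[0,2,0],[0,0,0],[0,0,0],[0,0,0],[0,0,0],[0,0,0],[0,0,0],[0,0,0]],"turn":[0,0,0,0,0,0,0,0,0,0]}'
python3 - <<'E'
from h import *
cap('wrist','w23');cap('scene','s23'); go(.502,-.425,.2,82)
b,_,_=load('s23');cv2.imwrite('pics/b5.png',cv2.resize(b[180:285,225:315],None,fx=6,fy=5.5,interpolation=cv2.INTER_CUBIC))
E
```

```text
time: 53.0
tcp_pos: [0.6253, -0.0157, 0.2673]
eef_rot: [[0.99, -0.14, 0.003], [-0.14, -0.99, -0.0], [0.003, -0.0, -1.0]]
ft_force: [0.0, -0.5, 0.7]
opening: 0.999
time: 54.25
tcp_pos: [0.6175, -0.0653, 0.2655]
eef_rot: [[0.99, -0.14, 0.0], [-0.14, -0.99, 0.0], [0.0, -0.0, -1.0]]
ft_force: [-0.4, -0.4, 0.0]
opening: 0.999
t 54.35 p [ 0.6175 -0.0654  0.2655] yaw -8.04 op 1.002 F [-0.0138  0.438   0.0568] j [ 22.4  23.8 -29.5  93.8  12.6  65.8 -18.3] tilt [ 0. -0. -1.]
shift before turn cm [-6.4  37.22  6.55]
turn 89.96 or -90.04 shift after turn [37.21  6.43  6.55]
```

View pics/w23.png

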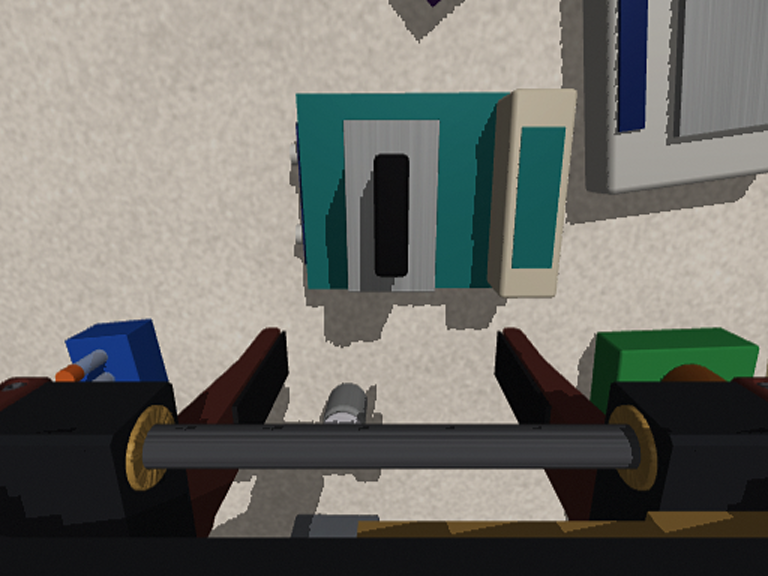

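View pics/b5.png

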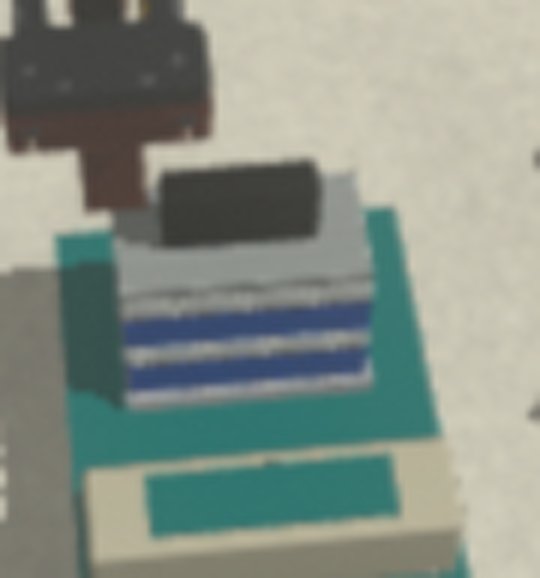

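```bash
python3 -m handwheel '{"hand":[1,1,1,1,1,1,1,1,1,1],"xyz":[[-0.4,2,0],[-0.7,4,0],[-0.8,4.6,0],[-0.8,4.6,0],[-0.8,4.6,0],[-0.8,4.6,0],[-0.8,4.6,0],[-0.7,4.6,0],[-0.5,3,0],[-0.2,0.7,0]],"turn":[0,0,0,0,0,0,0,0,0,0]}'
python3 -m handwheel '{"hand":[1,1,1,1,1,1,1,1,1,1],"xyz":[[0,0,0],[0,0,0],[0,0,0],[0,0,0],[0,0,0],[0,0,1.5],[0,0,2],[0,0,2],[0,0,1],[0,0,0]],"turn":[-9.8,-10,-10,-10,-10,-10,-10,-10,-9.5,0]}'
python3 - <<'E'
from h import *
cap('wrist','w24'); go(.5007,-.4245,.087,81)
E
```

```text
time: 55.6
tcp_pos: [0.4983, -0.4292, 0.2651]
eef_rot: [[0.989, -0.145, -0.001], [-0.145, -0.989, -0.001], [-0.001, 0.001, -1.0]]
ft_force: [0.1, 0.7, 0.5]
opening: 0.996
time: 56.85
tcp_pos: [0.5006, -0.4245, 0.1997]
eef_rot: [[0.152, 0.988, -0.001], [0.988, -0.152, 0.002], [0.002, -0.001, -1.0]]
ft_force: [-0.1, -0.5, 0.7]
opening: 0.999
t 56.9 p [ 0.501  -0.4249  0.2005] yaw 81.12 op 1.0 F [ 0.1311 -0.5138 -0.4615] j [ 62.6  33.3 -40.   91.9  23.2  63.4  97.8] tilt [-0.      0.0008 -1.    ]
shift before turn cm [ 0.02 -0.03 11.35]
turn 0.12 or -179.88 shift after turn [ 0.02 -0.03 11.35]
```

View pics/w24.png

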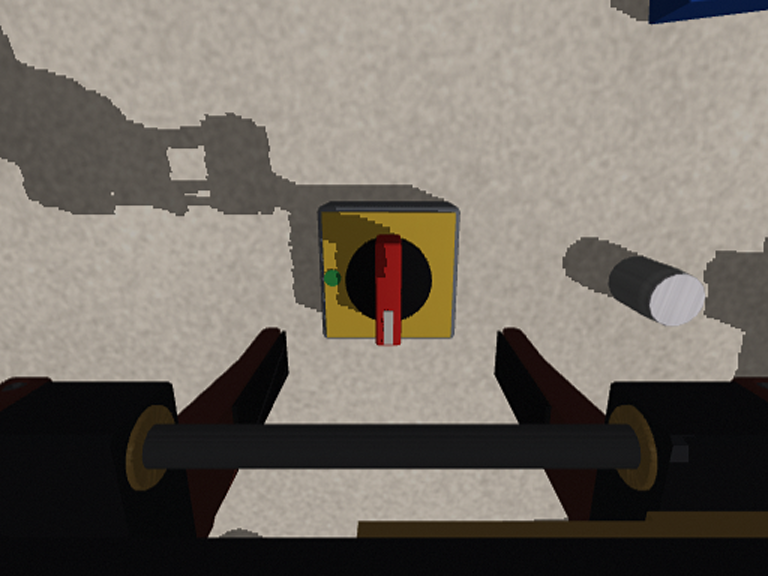

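Aligned: the bar runs vertically at x≈388, with the green dot at (332,277). Now I'll grip it and turn clockwise.

```bash
python3 -m handwheel '{"hand":[1,1,1,1,1,-1,-1,-1,-1,-1],"xyz":[[0,0,2],[0,0,3],[0,0,3],[0,0,2.3],[0,0,1],[0,0,0],[0,0,0],[0,0,0],[0,0,0],[0,0,0]],"turn":[0,0,0,0,0,0,0,0,0,0]}'
python3 -m handwheel '{"hand":[-1,-1,-1,-1,-1,-1,-1,-1,-1,-1],"xyz":[[0,0,0],[0,0,0],[0,0,0],[0,0,0],[0,0,0],[0,0,0],[0,0,0],[0,0,0],[0,0,0],[0,0,0]],"turn":[0,0,0,0,0,6,9,9,9,9]}'; python3 -m handwheel '{"hand":[-1,-1,-1,-1,-1,-1,-1,-1,-1,-1],"xyz":[[0,0,0],[0,0,0],[0,0,0],[0,0,0],[0,0,0],[0,0,0],[0,0,0],[0,0,0],[0,0,0],[0,0,0]],"turn":[9,9,9,9,9,4,2,1,0,0]}'
python3 - <<'E'
from h import *
o=readout.get_obs();go(.5007,-.4245,.087,-8);print(o['ft_torque'])
E
```

```text
time: 58.15
tcp_pos: [0.501, -0.4258, 0.0877]
eef_rot: [[0.152, 0.988, 0.0], [0.988, -0.152, -0.0], [-0.0, 0.0, -1.0]]
ft_force: [1.1, 0.0, 0.4]
opening: 0.472
time: 59.4
tcp_pos: [0.501, -0.4261, 0.0875]
eef_rot: [[0.777, 0.629, 0.0], [0.629, -0.777, -0.001], [-0.0, 0.001, -1.0]]
ft_force: [0.1, -3.2, -2.5]
opening: 0.181
time: 60.65
tcp_pos: [0.5012, -0.4257, 0.0875]
eef_rot: [[0.976, -0.22, 0.001], [-0.22, -0.976, -0.0], [0.001, 0.0, -1.0]]
ft_force: [1.3, -3.6, -2.1]
opening: 0.19
t 60.65 p [ 0.5012 -0.4257  0.0875] yaw -12.7 op 0.19 F [ 1.2519 -3.5789 -2.1182] j [ 45.2  35.9 -14.4  97.6  11.3  47.9  13.1] tilt [ 0.0005 -0.0002 -1.    ]
shift before turn cm [-0.08 -0.11  0.05]
turn -4.7 or 175.3 shift after turn [-0.07 -0.11  0.05]
[-0.7729 -0.3535  0.7653]
```

```bash
python3 -m handwheel '{"hand":[-1,1,1,1,1,1,1,1,1,1],"xyz":[[0,0,0],[0,0,0],[0,0,0],[0,0,0],[0,0,-2],[0,0,-3],[0,0,-4],[0,0,-3],[0,0,0],[0,0,0]],"turn":[-3.8,0,0,0,0,0,0,0,0,0]}'
python3 - <<'E'
from h import *
cap('wrist','w25');cap('top','t25');cap('scene','s25');go(.5007,-.4245,.087,-8)
im,_,_=load('w25'); cv2.imwrite('pics/w25c.png',cv2.resize(im[125:250,190:325],None,fx=5,fy=4.7,interpolation=cv2.INTER_CUBIC))
E
```

```text
time: 61.9
tcp_pos: [0.5006, -0.4255, 0.2074]
eef_rot: [[0.988, -0.156, -0.0], [-0.156, -0.988, 0.0], [-0.0, -0.0, -1.0]]
ft_force: [0.2, 0.0, 0.0]
opening: 0.996
t 62.05 p [ 0.5003 -0.4252  0.2062] yaw -8.94 op 0.998 F [ 0.0324 -0.1542  0.2287] j [ 46.9  28.5 -16.8  92.8   9.1  60.2  18.6] tilt [-0.0018  0.0014 -1.    ]
shift before turn cm [ 0.05 -0.06 11.92]
turn -0.94 or 179.06 shift after turn [ 0.06 -0.06 11.92]
```

View pics/w25c.png

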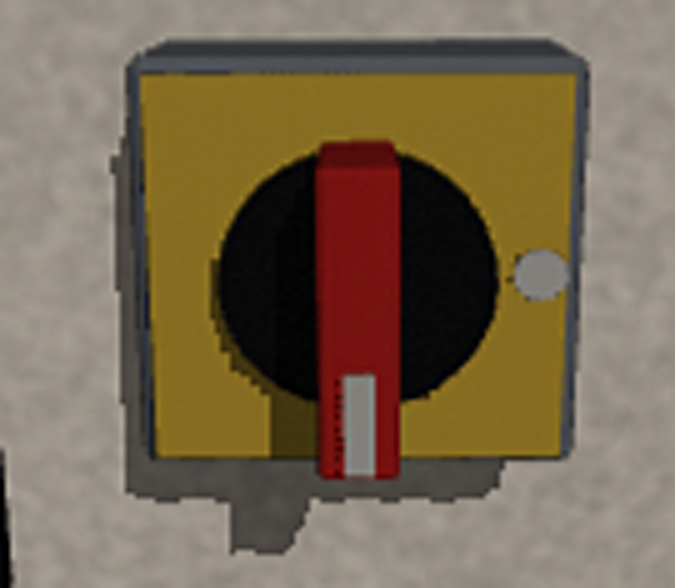

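View pics/t25.png

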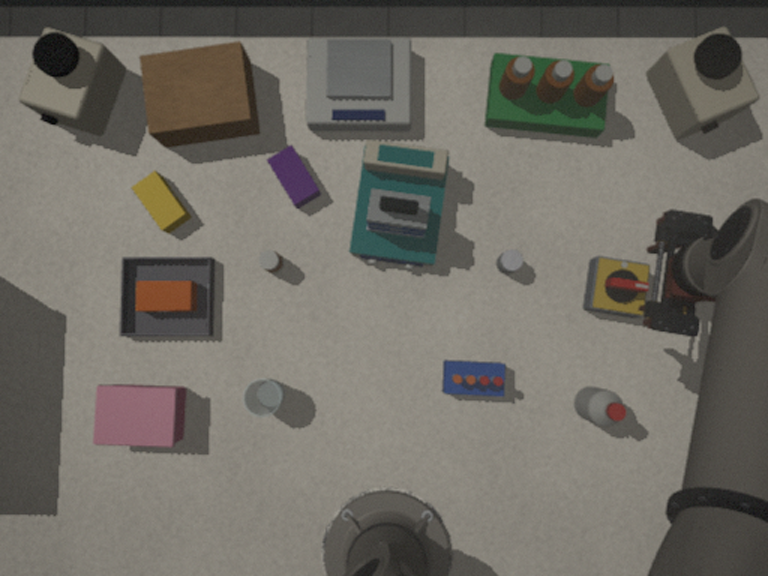

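View pics/s25.png

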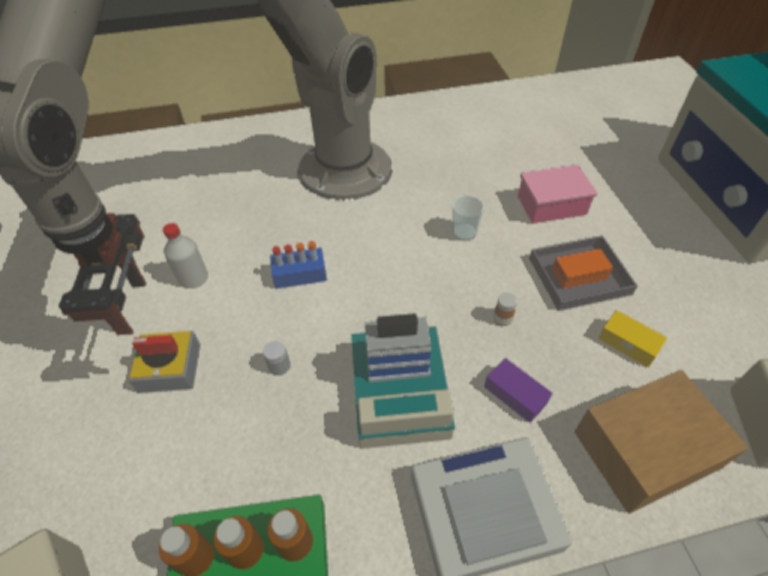

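```bash
python3 - <<'E'
from h import *
print(r.sign_off())
E
```

```text
the job is handed in; nothing more can be done
None
```

I reloaded the feeder in the order asked and handed the job in at about 62 s of the 210 s; the hand-in reports no verdict. This run had two tip boxes.

1. Turned the isolator off until it hit its stop.
2. Parked the weight on the bench between the feeder and the robot.
3. Laid the spent box flat in the returns tray.
4. Stacked both tip boxes on the feed plate.
5. Set the weight on top of them.
6. Turned the isolator back on until it hit its stop.

**Last checks:**
- **Isolator:** it stopped hard at both ends, with about 0.8 N m against its 0.1 N m stiffness. The bar lies within about 0.5° of the cover's edges at both ends.
- **Column:** both boxes sit within about 1 mm of each other and of the plate centre in the top camera. Positions from the other cameras differ by up to 3–4 mm, and one wrist-camera angle by about 1.5°, from views taken at an angle. The wrist close-up shows the edges flush.
- **Weight:** it looks flat and square on the column. I judged this by eye in the wrist and scene pictures, without measuring its position after release. The wrist force showed about 8 N of push as it touched down, the most seen on the boxes.
- **Everything else:** the tray and the bystanders look unmoved in the last top and scene pictures, and I saw no grip slip.

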